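Load the reference standards into the reader under its drop guard

TASK

Raise the reader's drop guard and hang its slotted bar in the notch of the catch so that the guard stays up by itself, then pull the sample carriage fully out. With the tongs, never with the gripper's fingers themselves, set every reference standard that is on the bench upright into a well of the carriage, one to a well. Then push the carriage fully home, unhook the bar and let the guard down gently (do not let it drop) until it is fully closed; leave the tongs standing in their holder, and do not knock the other things on the bench about.

Things in the scene. Friction and masses are not known exactly. Their poses are not given: they have to be found in the camera images.
- reader: bench reader: grey bed, two aluminium uprights, violet rear housing 190 high. Origin on the bench (z = 0) under the middle of the guard; x to its back, its front looks along its own -x, z up. Uprights 24 x 30, 200 high at y = -115 and +115; behind the guard, from x = 18, a tunnel with a clear roof 113 high, the housing from x = 118
- guard (a joint): height of the drop guard (clear panel in aluminium rails, 196 wide, 85 high, about 0.45 kg) above closed, m: 0 closed, 0.070 with the bar hanging in the notch, 0.095 the top stop. It is free to fall. Closed, its lower edge is 26 above the bench and bars the way of the carriage's two stop lugs; hooked, it leaves 96 of headroom
- bar (a joint): angle of the slotted bar about its hinge on the guard (hinge line along the reader's y, at reader x = -31, y = 115, 60 above the bench when closed), rad: 0 = leaning 0.5 rad to the reader's front, where it rests by its weight against a stop; 0.5 = upright; grows as the top swings to the reader's back. Swings freely
- bar_grip (a point): middle of the bar's black grip, a cylinder lying along the reader's y, diameter 20, length 26, 95 from the bar's hinge line. It is pinched from above across its two flat ends (or across its diameter); lifting it lifts the guard. With the guard hooked it stands 225 above the bench: pass clear of it
- rung (a point): the round rung (diameter 7, along the reader's y) that closes the top of the bar's slot, 55 from the hinge line and 40 below the grip along the bar. The slot below it is 15 wide between the two rails, and is meant to let the catch through
- notch (a point): rung's middle when hung in the catch: a steel tongue 8 thick sticking out 34 from the front of the upright at reader y = +115, with a notch 14 wide in its upper edge, floor 3.5 below this point, teeth 10 high before (8 long, at the tip) and behind. With the bar leaning fully forward the rung passes before the tongue; the guard must be at 0.084 or more for the rung to swing in over the tooth
- carriage (a joint): how far the sample carriage is pulled out along the reader's -x, m: 0 fully home, 0.140 the outer stop. Stays where it is left (friction about 1.5 N)
- carriage_knob (a point): point to grip on the carriage's upright knob: a black cylinder of diameter 16, 40 high, standing on the carriage's 60 wide tongue, in front of the guard; this point is on its axis, 10 below its top, 48 above the bench and 30 above the tongue
- well1 (a point): centre of the floor of the first well in the carriage, 18 above the bench. The four wells lie in a row: this is the one at the reader's -y end, the others follow 32, 64 and 96 farther along the reader's +y (this point's axes are the reader's); each is 27 square with walls 5 thick and 6 high
- tongs: steel parallel spring tongs, upright, 110 tall, 90 g. Origin midway between the tips' lower ends when open; z up along the legs, y across them. Upper halves (55 to 110 above the tips) are grip plates 20 wide in x, 8 thick, 40 over the outside when open; lower halves 10 wide in x, 5 thick, 34 over the outside when open. Grip across y, about 85 above the tips
- tip_a (a point): lower end of the fixed (-y) leg of the tongs, at its straight inner face; the legs' inner faces are 24 apart when open
- tip_b (a point): lower end of the sliding (+y) leg, at its inner face. It slides along y against a spring (5 N open, 7 N squeezed by 12), staying parallel: squeezing the grip plates closer by so much brings the tips together by as much, at most 18
- holder: fixed holder for the tongs, a pale block 40 x 54 (grey foot 48 x 62, 6 high), 60 high, with an upright slot 14 (x) by 44 (y) right through it. Origin on the bench under its middle, z up. The tongs hang in it by the shoulders under their grip plates (which rest on the rim), tips 5 above the bench, their x and y along the holder's
- std1: a reference standard: a steel weight with a round foot of diameter 22, 8 high, and a round stub of diameter 12 on it, 18 high in all, about 28 g; starts on a thin blue-grey pad (200 square, flush with the bench). Origin at the centre of its underside, z up. To be held by the stub. May be absent
- std2: a reference standard: a steel weight with a round foot of diameter 22, 8 high, and a round stub of diameter 12 on it, 18 high in all, about 28 g; starts on a thin blue-grey pad (200 square, flush with the bench). Origin at the centre of its underside, z up. To be held by the stub. May be absent
- std3: a reference standard: a steel weight with a round foot of diameter 22, 8 high, and a round stub of diameter 12 on it, 18 high in all, about 28 g; starts on a thin blue-grey pad (200 square, flush with the bench). Origin at the centre of its underside, z up. To be held by the stub. May be absent
- std4: a reference standard: a steel weight with a round foot of diameter 22, 8 high, and a round stub of diameter 12 on it, 18 high in all, about 28 g; starts on a thin blue-grey pad (200 square, flush with the bench). Origin at the centre of its underside, z up. To be held by the stub. May be absent
- tube_rack: bystander: rack of capped tubes 70 x 170, 90 high
- bottle: bystander: amber bottle, diameter 64, 140 high
- beaker: bystander: glass beaker, diameter 70, 80 high
- dish: bystander: clear flat dish, diameter 56, 14 high
- marker: bystander: black marker pen, 110 long, 11 thick

How it is judged:
On the way, in this order (a step that is already met when the one before it is completed fails the run):
1. the guard hangs by its bar in the notch, not touched by the robot (distance between rung and notch below 0.008 m and value of joint guard between 0.064 and 0.075 m and contact force between the fingers and guard below 0.5 N), for 0.3 s.
2. the carriage is pulled out, the guard still hooked (value of joint carriage above 0.134 m and distance between rung and notch below 0.008 m and value of joint guard between 0.064 and 0.075 m), for 0.2 s.
3. every standard present stands in a well of the pulled-out carriage, the guard still hooked ((y of std1 in the frame of well1 between -0.008 and 0.008 m or y of std1 in the frame of well1 between 0.024 and 0.04 m or y of std1 in the frame of well1 between 0.056 and 0.072 m or y of std1 in the frame of well1 between 0.088 and 0.104 m) and x of std1 in the frame of well1 between -0.008 and 0.008 m and z of std1 in the frame of well1 between -0.004 and 0.003 m and angle between each of std1, std2, std3, std4's own z axis and vertical below 0.15 rad and (y of std2 in the frame of well1 between -0.008 and 0.008 m or y of std2 in the frame of well1 between 0.024 and 0.04 m or y of std2 in the frame of well1 between 0.056 and 0.072 m or y of std2 in the frame of well1 between 0.088 and 0.104 m) and x of std2 in the frame of well1 between -0.008 and 0.008 m and z of std2 in the frame of well1 between -0.004 and 0.003 m and (y of std3 in the frame of well1 between -0.008 and 0.008 m or y of std3 in the frame of well1 between 0.024 and 0.04 m or y of std3 in the frame of well1 between 0.056 and 0.072 m or y of std3 in the frame of well1 between 0.088 and 0.104 m) and x of std3 in the frame of well1 between -0.008 and 0.008 m and z of std3 in the frame of well1 between -0.004 and 0.003 m and (y of std4 in the frame of well1 between -0.008 and 0.008 m or y of std4 in the frame of well1 between 0.024 and 0.04 m or y of std4 in the frame of well1 between 0.056 and 0.072 m or y of std4 in the frame of well1 between 0.088 and 0.104 m) and x of std4 in the frame of well1 between -0.008 and 0.008 m and z of std4 in the frame of well1 between -0.004 and 0.003 m and value of joint carriage above 0.12 m and distance between rung and notch below 0.008 m and value of joint guard between 0.064 and 0.075 m), for 0.3 s.
4. the carriage is pushed home, the guard still hooked (value of joint carriage below 0.005 m and distance between rung and notch below 0.008 m and value of joint guard between 0.064 and 0.075 m), for 0.2 s.
At the end, for the whole second after the job is handed in: Guard closed (within 4 mm), carriage home (6 mm), every standard present upright (0.15 rad) on the floor of a well (within 8 mm of its centre each way), tongs at rest in their holder (within 10 mm across and 5 mm in height, tilted under 0.12 rad) (value of joint guard below 0.004 m and value of joint carriage below 0.006 m and (y of std1 in the frame of well1 between -0.008 and 0.008 m or y of std1 in the frame of well1 between 0.024 and 0.04 m or y of std1 in the frame of well1 between 0.056 and 0.072 m or y of std1 in the frame of well1 between 0.088 and 0.104 m) and x of std1 in the frame of well1 between -0.008 and 0.008 m and z of std1 in the frame of well1 between -0.004 and 0.003 m and angle between each of std1, std2, std3, std4's own z axis and vertical below 0.15 rad and (y of std2 in the frame of well1 between -0.008 and 0.008 m or y of std2 in the frame of well1 between 0.024 and 0.04 m or y of std2 in the frame of well1 between 0.056 and 0.072 m or y of std2 in the frame of well1 between 0.088 and 0.104 m) and x of std2 in the frame of well1 between -0.008 and 0.008 m and z of std2 in the frame of well1 between -0.004 and 0.003 m and (y of std3 in the frame of well1 between -0.008 and 0.008 m or y of std3 in the frame of well1 between 0.024 and 0.04 m or y of std3 in the frame of well1 between 0.056 and 0.072 m or y of std3 in the frame of well1 between 0.088 and 0.104 m) and x of std3 in the frame of well1 between -0.008 and 0.008 m and z of std3 in the frame of well1 between -0.004 and 0.003 m and (y of std4 in the frame of well1 between -0.008 and 0.008 m or y of std4 in the frame of well1 between 0.024 and 0.04 m or y of std4 in the frame of well1 between 0.056 and 0.072 m or y of std4 in the frame of well1 between 0.088 and 0.104 m) and x of std4 in the frame of well1 between -0.008 and 0.008 m and z of std4 in the frame of well1 between -0.004 and 0.003 m and x of tongs in the frame of holder between -0.01 and 0.01 m and y of tongs in the frame of holder between -0.01 and 0.01 m and z of tongs in the frame of holder below 0.01 m and angle between tongs's own z axis and vertical below 0.12 rad and linear speed of tongs below 0.02 m/s); the robot touches nothing.
It fails at once if the gripper's fingers touch a standard (contact force between the fingers and std1 above 0.5 N or contact force between the fingers and std2 above 0.5 N or contact force between the fingers and std3 above 0.5 N or contact force between the fingers and std4 above 0.5 N).
It fails at once if the guard is dropped (falls faster than 0.5 m/s) (velocity of joint guard below -0.5 m/s).
It fails at once if the rack, bottle, beaker, dish or pen is knocked over or shoved more than 5 cm (distance of any of tube_rack, bottle, beaker, dish, marker from where it was at the start of the episode above 0.05 m or angle between any of tube_rack, bottle, beaker, dish's own z axis and vertical above 0.6 rad).
Of std1, std2, std3, std4 only 2 to 4 are there at a start; the rules pass over those that are not, and their reading is None.
At some moment in a run one of std1, std2, std3, std4 may be knocked a few centimetres aside while the robot is not near it.
It also fails if it takes over 210 s, if anything falls off the work surface, if the arm or the gripper's body presses on something with over 40 N, if the wrist force passes 120 N, or if a joint passes its speed limit or range.

ROBOT

A 6-joint arm with a two-finger parallel gripper is mounted at the origin on the work surface. World frame = base frame: x ahead of the robot, y to its left, z up, the work surface at z = 0. Lengths are in m, angles in rad, forces in N, time in s.
With the tool pointing down it reaches from about 0.35 to 0.975 m from the base axis. Payload 4.9 kg.
Tool frame: the origin (TCP) lies on the centre line of the jaws, within the pads' length; the fingertips stand 17 mm ahead of it and the grasp point (between the pads) lies 2 mm behind it (ctrl.tcp_to_tips is the x of the fingertips in the tool frame, in m); x points along the fingers, z is the direction in which the jaws open and shut, and the axes are right-handed (so a half turn about x gives the same grasp; the last joint's range is limited). The gripper opens to 85 mm and grips with 20 to 120 N. Pads are 22 mm wide; open, the fingers measure 114 mm over their backs; the gripper's body (76 mm by 85 mm) begins 54 mm behind the grasp point. The pads swing forward as they close: fully open they stand 13 mm farther back than shut.
Start: joints at [0.995, 0.053, 1.613, -0, 1.476, -0.119], TCP at [0.276, 0.561, 0.248] pointing down, gripper open.
Joint ranges: [-3.01, 3.01], [-1.01, 2.22], [0.06, 2.58], [-1.02, 4.17], [0.09, 2.62], [-3.14, 3.14]. Speed limits (rad/s): [2.57, 2.57, 3.14, 3.14, 3.14, 3.14].

INTERFACE

Orientations are given as a rotation vector (axis times angle).
In Python, from station import ctrl, cams, finder gives the robot as it stands.
- The arm moves only by the tool step_arm, never from a script. Its argument "moves" is a list of rows, each a list of 3 entries, a list of its own where there are three numbers: the shift along the tool's x, y, z in cm, then the turn, a rotation vector about the tool's x, y, z in degrees, then the opening, from 0 (shut) to 1 (fully open). A call has exactly 10 rows; each row is the pose to reach, as a shift and turn from the pose measured when the call began, along the tool's axes at that moment; what a row does not reach only later rows make up. A row lasts 1/12 s, in which the tool goes at most 41.7 mm and 7.16 degrees, less where a joint would pass 70% of its speed; a pose out of reach is approached as far as the arm can. A call with a gripper value outside its range is refused whole. The fingers move at their own pace and stop on an object; "grip_force" is the grip in N (left out, the last holds). Time passes only in rows, so rows that repeat a pose let the fingers close, or fill a call up. It gives the time, the measured TCP pose, the force and the opening at its end, in the units of the state.
- ctrl.get_obs(): the state, without advancing time (a new reading comes with each control period).
- cams.get_image(name): name is "side" or "top"; returns a dict with "pixels" (420x560x3 uint8, blue, green, red), "fx", "fy", "cx", "cy" (pixels), "dist_coeffs" ([k1, k2, p1, p2, k3] as OpenCV has them; the pictures are not rectified), "position" and "attitude" of the camera in the world. Camera axes: x right, y up, looking along -z (the intrinsics and any distortion apply to the point x, -y, -z); pixel columns grow to the right and rows downward; lengths in m; the calibration is good to about 2 mm. A picture is of the moment at which its call begins. There is no depth.
- ctrl.finish_job(): hands the job in, once; it reports no verdict.
Trained networks look in the newest picture that a camera, given by its name, has taken for a name from the list of things; names that differ only in an ending like _2 or _b are one class to them, and where a whole thing is asked for, a point or a joint stands for the part that bears it (a point fixed in the world has none). Each returns a list of dicts, best first, with "conf" (0 to 1); they miss things now and then, are a little off and sometimes report something else, mostly with a low value. They report only what shows in the picture. A call takes as long as a camera call.
- finder.find_in(camera, name): "at" ([column, row] in pixels, amid what is visible of it).
- finder.regions_of(camera, name): "region" (420x560 bool, what is visible of it) and "at" ([column, row] in pixels, amid what is visible of it).
- finder.tip_of(camera, name): "at" ([column, row] in pixels: a listed point, or the origin of a listed thing).
The state is a dict: "t": time; "q": joint angles; "dq": joint speeds; "effort": joint torques, N m; "tool_pos": TCP position; "tool_rot": TCP orientation; "contact_force": force on the tool from outside, world axes, zero at the start; "wrist_torque": the same for the moment, N m; "opening": finger opening in m.
Only numpy, scipy, OpenCV 4.12 (cv2) and the standard library are available. Lean on these libraries where they do the work, as an engineer would, in place of code of your own. Each camera call takes 0.05 s, during which the arm holds its last target. There are 200 camera calls.

## Working session

There is one attempt and no reset: what is moved stays moved. The work goes in short steps, Python scripts to look and compute and a tool call to move; the robot and the scene stay as the last step left them, time stands still between calls to the robot, and variables do not carry over. Pictures are saved under pics/ and viewed, on a budget of 14 in all, crops included, one or two more only if the job needs it, and the job is handed in when it is done.

Besides the shell and the picture viewer there is one more tool, called as name(argument=value, ...) on one line, values as JSON. step_arm: Moves the arm, as the interface text tells. Its arguments: {"type":"object","properties":{"moves":{"type":"array"},"grip_force":{"type":"number"}},"required":["moves"]}

```bash
ls; mkdir -p pics; cat > h.py <<'E'
import numpy as np, cv2
from scipy.spatial.transform import Rotation as R
from station import ctrl, cams, finder
def att(im):
    a=np.array(im["attitude"],float)
    return a if a.shape==(3,3) else R.from_rotvec(a).as_matrix() if a.size==3 else R.from_quat(a).as_matrix()
def ray(im,px):
    K=np.array([[im["fx"],0,im["cx"]],[0,im["fy"],im["cy"]],[0,0,1.]])
    u=cv2.undistortPoints(np.array([[px]],float),K,np.array(im["dist_coeffs"],float))[0,0]
    return np.array(im["position"],float), att(im)@np.array([u[0],-u[1],-1])
def atz(im,px,z):
    p,d=ray(im,px); return p+d*(z-p[2])/d[2]
def proj(im,P):
    K=np.array([[im["fx"],0,im["cx"]],[0,im["fy"],im["cy"]],[0,0,1.]])
    c=(np.atleast_2d(P)-np.array(im["position"]))@att(im); c=c*[1,-1,-1]
    return cv2.projectPoints(c,np.zeros(3),np.zeros(3),K,np.array(im["dist_coeffs"],float))[0][:,0]
def tri(im1,p1,im2,p2):
    a,d=ray(im1,p1);b,e=ray(im2,p2)
    s=np.linalg.lstsq(np.c_[d,-e],b-a,rcond=None)[0]
    P,Q=a+s[0]*d,b+s[1]*e
    return (P+Q)/2,np.linalg.norm(P-Q)
E
python3 - <<'E'
from h import *
I={n:cams.get_image(n) for n in("side","top")}
for n in I:
    cv2.imwrite(f"pics/{n}0.png",I[n]["pixels"]); print(n,I[n]["position"],I[n]["attitude"],I[n]["fx"],I[n]["dist_coeffs"])
np.set_printoptions(precision=4,suppress=True)
for k in "bar_grip rung notch carriage_knob well1 tip_a tip_b tongs holder reader std1 tube_rack bottle beaker dish marker".split():
    r={n:finder.tip_of(n,k) for n in I}
    for n in I: print(k,n,[(np.round(x["at"],1).tolist(),round(x["conf"],2)) for x in r[n][:5]])
    if r["side"] and r["top"]:
        print("   tri",*tri(I["side"],r["side"][0]["at"],I["top"],r["top"][0]["at"]))
for n in I: print([(np.round(x["at"],1).tolist(),round(x["conf"],2)) for x in finder.find_in(n,"std1")])
o=ctrl.get_obs(); print(o,ctrl.tcp_to_tips)
E
```

```text
pics
side [0.43480276 1.00979268 0.75556767] [ 0.13516899 -1.519185   -2.6053509 ] 487.5339090402358 [0.05823202 0.         0.         0.         0.        ]
top [ 0.44205912 -0.03765402  1.15140905] [ 0.10211455 -0.09993451 -1.55359362] 387.109987726637 [-0.11195065  0.          0.          0.          0.        ]
bar_grip side []
bar_grip top [([286.2, 211.8], 0.69), ([329.3, 213.1], 0.57)]
rung side [([286.5, 210.6], 0.73)]
rung top [([289.6, 203.8], 0.72), ([173.1, 158.1], 0.46), ([243.3, 234.9], 0.3)]
   tri [ 0.5841 -0.0592  0.1175] 0.0036046793931882037
notch side []
notch top [([237.4, 237.1], 0.67), ([287.0, 188.1], 0.66), ([240.3, 235.7], 0.36)]
carriage_knob side [([287.1, 350.1], 0.61), ([299.1, 212.4], 0.6)]
carriage_knob top [([327.2, 212.3], 0.89), ([176.6, 157.0], 0.65), ([401.4, 260.6], 0.53)]
   tri [ 0.6271 -0.2424 -0.5697] 0.036622541772959025
well1 side [([259.0, 212.2], 0.64)]
well1 top [([340.2, 173.5], 0.76)]
   tri [ 0.6901 -0.2124  0.0148] 0.008329208684563579
tip_a side []
tip_a top [([234.3, 235.0], 0.48), ([238.7, 236.7], 0.39)]
tip_b side []
tip_b top [(
[... 1272 characters left out ...]
0.4285 -0.3073 -0.0018] 0.00948682830303172
[([286.2, 347.7], 0.67), ([286.8, 320.2], 0.56), ([330.5, 324.6], 0.39)]
[([175.3, 255.0], 0.56), ([235.3, 237.7], 0.52), ([193.0, 251.1], 0.48), ([167.0, 224.1], 0.47), ([370.9, 260.7], 0.19)]
{'t': 1.8, 'q': array([ 0.995 ,  0.0527,  1.6129,  0.    ,  1.476 , -0.119 ]), 'dq': array([ 0.0021,  0.0007,  0.0001, -0.0018,  0.0026, -0.0009]), 'effort': array([ -0.0002, -39.3672, -37.0451,  -0.0001,   0.0006,   0.0001]), 'tool_pos': array([0.2756, 0.5609, 0.2483]), 'tool_rot': array([-0.8665,  1.3913,  0.8665]), 'contact_force': array([-0.4674, -0.1457,  0.7354]), 'wrist_torque': array([ 0.0255, -0.0091,  0.015 ]), 'opening': 0.08574325271096195} 0.017
```

View pics.

```bash
python3 - <<'E'
import cv2
s=cv2.imread("pics/side0.png");t=cv2.imread("pics/top0.png")
cv2.imwrite("pics/s1.png",cv2.resize(s[130:400,130:400],None,fx=2.2,fy=2.2,interpolation=2))
cv2.imwrite("pics/t1.png",cv2.resize(t[110:310,140:430],None,fx=2.7,fy=2.7,interpolation=2))
E
```

```text
(no output)
```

View pics/s1.png

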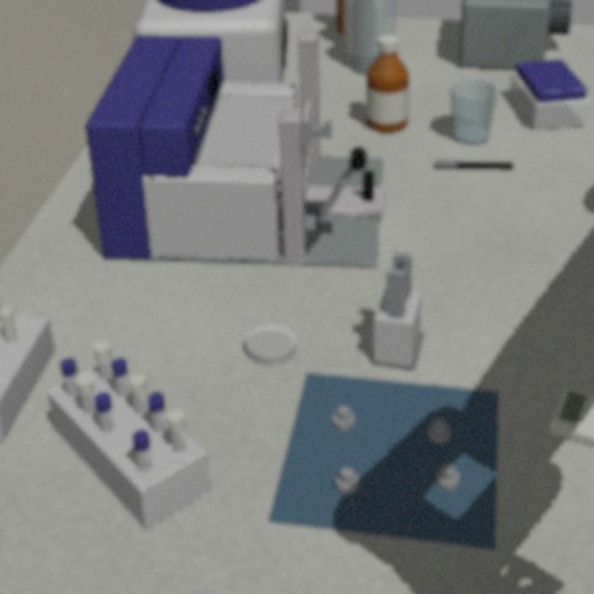

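View pics/t1.png

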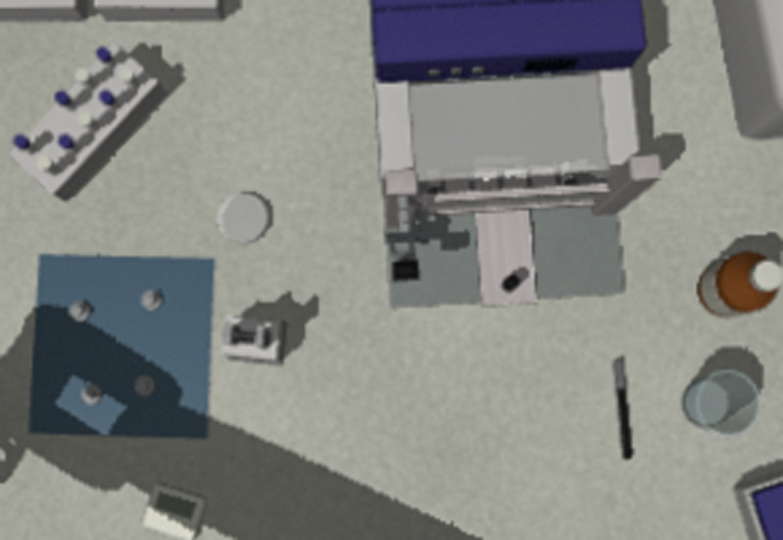

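```bash
python3 - <<'E'
from h import *
from scipy.optimize import least_squares
np.set_printoptions(precision=4,suppress=True)
I={n:cams.get_image(n) for n in("side","top")}
T=lambda a,b:(140+a/2.7,110+b/2.7); S=lambda a,b:(130+a/2.2,130+b/2.2)
L=[("top",T(401,181),(0,.115,.2)),("top",T(645,167),(0,-.115,.2)),("top",T(405,270),(-.0765,.115,.1484)),
("side",S(358,158),(-.0765,.115,.1434)),("side",S(289,110),(0,.130,.2))]
def w(p,P):
    c,s=np.cos(p[2]),np.sin(p[2]); P=np.asarray(P,float)
    return np.array([p[0]+c*P[0]-s*P[1],p[1]+s*P[0]+c*P[1],P[2]])
f=lambda p:np.concatenate([proj(I[n],w(p,P))[0]-px for n,px,P in L])
r=least_squares(f,[.65,-.17,0]);print("reader",r.x,f(r.x).reshape(-1,2))
for n in I:
  print(n,[(np.round(x["at"],1).tolist(),round(x["conf"],2)) for x in finder.tip_of(n,"carriage_knob")[:3]])
k=tri(I["side"],S(369,180),I["top"],T(514,278));print("knob mid",k)
for a,b in [((344,417),(151,299)),((347,480),(80,310)),((440,430),(144,386)),((448,476),(91,394))]:
    print("std",*tri(I["side"],S(*a),I["top"],T(*b)))
# holder
for a in [(229,343),(282,350),(230,320),(283,322),]: print("holder top corner z.06",atz(I["top"],T(*a),.06))
print("tongs plates top",*[atz(I["top"],T(*a),.115) for a in[(237,335),(264,337),(250,336)]])
print("tongs top side",atz(I["side"],S(402,262),.115))
for q in [(T(20,150)),T(60,195),T(165,85),T(120,55)]: print("rack",atz(I["top"],q,.05))
for q in [(T(392,305)),T(622,292)]: print("bed",atz(I["top"],q,.006))
E
```

```text
reader [ 0.6509 -0.17    0.0725] [[ 0.5721 -0.1883]
 [ 0.9097  0.0832]
 [ 0.448  -0.3748]
 [ 0.0429  0.0136]
 [ 0.175   4.1143]]
side [([299.7, 216.9], 0.96)]
top [([329.1, 212.6], 0.92)]
knob mid (array([ 0.5688, -0.1786,  0.0446]), np.float64(0.00463924939660159))
std [0.5461 0.2174 0.007 ] 7.998752295502457e-05
std [0.5326 0.297  0.0057] 8.405984256384701e-05
std [0.4508 0.2216 0.0063] 0.0009575055572664985
std [0.4406 0.2801 0.0066] 0.0004670614770276153
holder top corner z.06 [0.4965 0.1214 0.06  ]
holder top corner z.06 [0.4901 0.0657 0.06  ]
holder top corner z.06 [0.5206 0.1211 0.06  ]
holder top corner z.06 [0.5194 0.0654 0.06  ]
tongs plates top [0.5018 0.1057 0.115 ] [0.5003 0.0787 0.115 ] [0.5011 0.0927 0.115 ]
tongs top side [0.501  0.0994 0.115 ]
rack [0.7033 0.3606 0.05  ]
rack [0.6536 0.3128 0.05  ]
rack [0.7776 0.2033 0.05  ]
rack [0.8117 0.2553 0.05  ]
bed [ 0.5438 -0.049   0.006 ]
bed [ 0.5617 -0.3036  0.006 ]
```

```bash
cat >> h.py <<'E'
YAW=0.0725; RX,RY=0.6509,-0.17
def rw(x,y,z=0):
    c,s=np.cos(YAW),np.sin(YAW); return np.array([RX+c*x-s*y,RY+s*x+c*y,z])
def goal(P,psi):
    """tool down, jaws' z axis along horizontal angle psi (or psi+pi, nearer); prints the step in cm/deg"""
    o=ctrl.get_obs(); A=R.from_rotvec(o["tool_rot"]).as_matrix(); best=None
    for q in (psi,psi+np.pi):
        x=np.array([0,0,-1.]);z=np.array([np.cos(q),np.sin(q),0]);B=np.c_[x,np.cross(z,x),z]
        t=R.from_matrix(A.T@B).as_rotvec(degrees=True)
        if best is None or np.linalg.norm(t)<np.linalg.norm(best): best=t
    print("at",o["tool_pos"].round(4),"op",round(o["opening"],4),"F",o["contact_force"].round(1),"t",round(o["t"],1))
    print("shift cm",(A.T@(np.array(P)-o["tool_pos"])*100).round(2),"turn",best.round(2)); print("q6",o["q"][5].round(2),"axes\n",A.round(3))
E
python3 - <<'E'
from h import *
g=rw(-.0765,.115,.143); print(g); goal(g+[0,0,.12],YAW+np.pi/2)
E
```

```text
[ 0.56627077 -0.06084349  0.143     ]
at [0.2757 0.5609 0.2483] op 0.0854 F [ 0.2  0.9 -0.3] t 2.0
shift cm [ -1.47 -53.51 -42.98] turn [-30.32   0.     0.  ]
q6 -0.12 axes
 [[ 0.    -0.897  0.441]
 [ 0.     0.441  0.897]
 [-1.     0.     0.   ]]
```

step_arm(moves=[[[-0.3,-4,-3.2],[-5,0,0],1],[[-0.6,-7,-5.6],[-10,0,0],1],[[-0.9,-10,-8],[-15,0,0],1],[[-1.5,-13,-10.4],[-20,0,0],1],[[-1.5,-16,-12.8],[-25,0,0],1],[[-1.5,-19,-15.3],[-30.3,0,0],1],[[-1.5,-22,-17.7],[-30.3,0,0],1],[[-1.5,-25,-20.1],[-30.3,0,0],1],[[-1.5,-28,-22.5],[-30.3,0,0],1],[[-1.5,-31,-24.9],[-30.3,0,0],1]])

```text
t: 2.83
tool_pos: [0.4445, 0.199, 0.2636]
tool_rot: [-1.262, 1.173, 1.262]
contact_force: [0.7, 0.6, 0.4]
opening: 0.0857
```

```bash
python3 - <<'E'
from h import *
g=rw(-.0765,.115,.143); print(g); goal(g+[0,0,.12],YAW+np.pi/2)
E
```

```text
[ 0.56627077 -0.06084349  0.143     ]
at [0.4445 0.199  0.2636] op 0.0857 F [0.7 0.6 0.4] t 2.8
shift cm [  0.07 -10.27 -26.79] turn [-0.02  0.01  0.06]
q6 -1.38 axes
 [[ 0.001 -0.997 -0.072]
 [ 0.    -0.072  0.997]
 [-1.    -0.001  0.   ]]
```

step_arm(moves=[[[0,-1.2,-3.2],[0,0,0],1],[[0,-2.4,-6.4],[0,0,0],1],[[0,-3.6,-9.6],[0,0,0],1],[[0,-4.8,-12.8],[0,0,0],1],[[0,-6,-16],[0,0,0],1],[[0,-7.2,-19.2],[0,0,0],1],[[0,-8.5,-22.4],[0,0,0],1],[[0,-9.6,-25],[0,0,0],1],[[0.1,-10.3,-26.8],[0,0,0],1],[[0.1,-10.3,-26.8],[0,0,0],1]])

```text
t: 3.67
tool_pos: [0.5674, -0.0641, 0.2624]
tool_rot: [-1.26, 1.176, 1.258]
contact_force: [-0.7, -0.5, -0.1]
opening: 0.0856
```

```bash
python3 - <<'E'
from h import *
g=rw(-.0765,.115,.143); goal(g+[0,0,.03],YAW+np.pi/2)
I={n:cams.get_image(n) for n in("side","top")}
for n in I: print(n,[(k,[(np.round(x["at"],1).tolist(),round(x["conf"],2)) for x in finder.tip_of(n,k)[:3]]) for k in("bar_grip","rung")],proj(I[n],[g,rw(-.0574,.115,.1083)]).round(1))
cv2.imwrite("pics/s2.png",np.hstack([cv2.resize(I["side"]["pixels"][120:270,200:350],None,fx=2.6,fy=2.6),cv2.resize(I["top"]["pixels"][120:270,230:380],None,fx=2.6,fy=2.6)]))
E
```

```text
at [ 0.5674 -0.0641  0.2624] op 0.0856 F [-0.7 -0.5 -0.1] t 3.7
shift cm [8.93 0.1  0.34] turn [-0.24 -0.04  0.04]
q6 -1.88 axes
 [[ 0.001 -0.998 -0.068]
 [-0.001 -0.068  0.998]
 [-1.    -0.001 -0.001]]
side [('bar_grip', [([293.1, 200.8], 0.62), ([278.7, 187.6], 0.24)]), ('rung', [([284.1, 209.6], 0.5)])] [[292.8 202. ]
 [285.4 213.5]]
top [('bar_grip', []), ('rung', [([236.5, 236.0], 0.53)])] [[290.4 209.9]
 [289.7 204.5]]
```

View pics/s2.png

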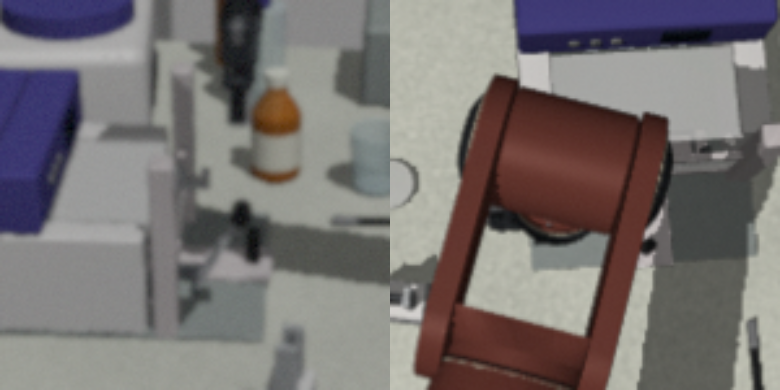

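step_arm(moves=[[[3,0.1,0.3],[0,0,0],1],[[6,0.1,0.3],[0,0,0],1],[[8,0.1,0.3],[0,0,0],1],[[9.5,0.1,0.3],[0,0,0],1],[[10.5,0.1,0.3],[0,0,0],1],[[11.6,0.1,0.3],[0,0,0],1],[[11.6,0.1,0.3],[0,0,0],0.5],[[11.6,0.1,0.3],[0,0,0],0.4],[[11.6,0.1,0.3],[0,0,0],0],[[11.6,0.1,0.3],[0,0,0],0]], grip_force=25)

```text
t: 4.8
tool_pos: [0.566, -0.057, 0.1484]
tool_rot: [-1.265, 1.171, 1.26]
contact_force: [-0.3, -0.2, 0.4]
opening: 0.0384
```

step_arm(moves=[[[0,0,0],[0,0,0],0],[[0,0,0],[0,0,0],0],[[0,0,0],[0,0,0],0],[[0,0,0],[0,0,0],0],[[0,0,0],[0,0,0],0],[[0,0,0],[0,0,0],0],[[-0.3,0,0],[0,0,0],0],[[-0.6,0,0],[0,0,0],0],[[-0.9,0,0],[0,0,0],0],[[-1,0,0],[0,0,0],0]])

```text
t: 5.63
tool_pos: [0.5666, -0.0589, 0.1585]
tool_rot: [-1.269, 1.173, 1.257]
contact_force: [3.9, -6.8, -5.8]
opening: 0.0248
```

```bash
python3 - <<'E'
from h import *
g=rw(-.0765,.115,.143); goal(g,YAW+np.pi/2)
E
```

```text
at [ 0.5666 -0.0589  0.1585] op 0.0248 F [ 3.9 -6.8 -5.8] t 5.6
shift cm [ 1.55  0.05 -0.19] turn [ 0.05 -0.24  0.3 ]
q6 -1.88 axes
 [[ 0.006 -0.997 -0.073]
 [-0.004 -0.073  0.997]
 [-1.    -0.005 -0.004]]
```

step_arm(moves=[[[-0.6,0,-0.1],[0,0,0],0],[[-1.5,0,-0.2],[0,-0.2,0.3],0],[[-2.5,0,-0.2],[0,-0.2,0.3],0],[[-3.5,0,-0.2],[0,-0.2,0.3],0],[[-4.5,0,-0.2],[0,-0.2,0.3],0],[[-5.5,0,-0.2],[0,-0.2,0.3],0],[[-6.5,0,-0.2],[0,-0.2,0.3],0],[[-7.3,0,-0.2],[0,-0.2,0.3],0],[[-7.8,0,-0.2],[0,-0.2,0.3],0],[[-7.8,0,-0.2],[0,-0.2,0.3],0]])

```text
t: 6.47
tool_pos: [0.5667, -0.0596, 0.2378]
tool_rot: [-1.263, 1.171, 1.263]
contact_force: [1.6, 4.5, -4.9]
opening: 0.0251
```

```bash
python3 - <<'E'
from h import *
g=rw(-.0765,.115,.143+.088); goal(g,YAW+np.pi/2)
I={n:cams.get_image(n) for n in("side",)}
for n in I: print(n,[(k,[(np.round(x["at"],1).tolist(),round(x["conf"],2)) for x in finder.tip_of(n,k)[:3]]) for k in("bar_grip","rung","notch")],proj(I[n],[g,rw(-.0574,.115,.1083+.088),rw(-.031,.115,.185)]).round(1))
cv2.imwrite("pics/s3.png",cv2.resize(I["side"]["pixels"][120:270,200:350],None,fx=4,fy=4))
E
```

```text
at [ 0.5667 -0.0596  0.2378] op 0.0251 F [ 1.6  4.5 -4.9] t 6.5
shift cm [ 0.68  0.05 -0.12] turn [0.08 0.07 0.1 ]
q6 -1.88 axes
 [[ 0.002 -0.997 -0.074]
 [ 0.001 -0.074  0.997]
 [-1.    -0.002  0.001]]
side [('bar_grip', [([290.9, 168.9], 0.46)]), ('rung', [([283.5, 182.5], 0.49), ([344.7, 207.7], 0.28)]), ('notch', [([274.2, 187.0], 0.9)])] [[292.8 170.8]
 [285.1 183.2]
 [274.7 186.9]]
```

View pics/s3.png

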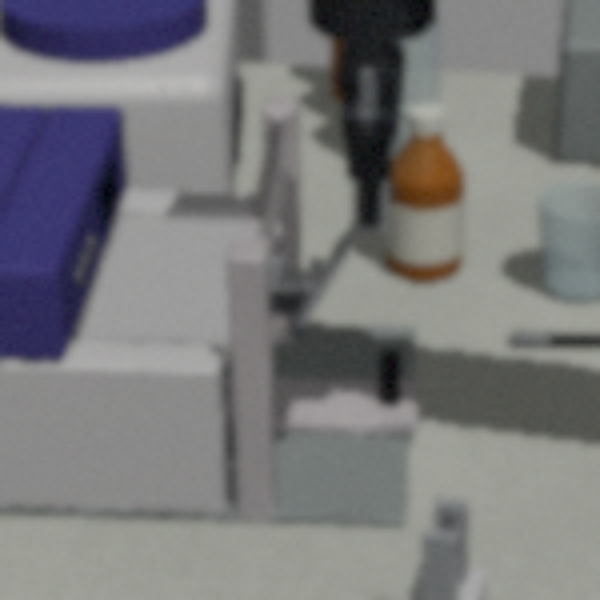

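step_arm(moves=[[[-0.2,-0.4,0],[0,0,0],0],[[-0.4,-0.85,0],[0,0,0],0],[[-0.6,-1.3,0],[0,0,0],0],[[-0.75,-1.75,0],[0,0,0],0],[[-0.87,-2.2,0],[0,0,0],0],[[-0.97,-2.7,0],[0,0,0],0],[[-1.06,-3.2,0],[0,0,0],0],[[-1.1,-3.7,0],[0,0,0],0],[[-1.13,-4.15,0],[0,0,0],0],[[-1.15,-4.5,0],[0,0,0],0]])

```text
t: 7.5
tool_pos: [0.6116, -0.0562, 0.2477]
tool_rot: [-1.262, 1.172, 1.264]
contact_force: [-2.2, 2.4, -4.8]
opening: 0.0257
```

```bash
python3 - <<'E'
from h import *
g=rw(-.031,.115,.2304); goal(g,YAW+np.pi/2)
I={n:cams.get_image(n) for n in("side",)}
for n in I: print(n,[(k,[(np.round(x["at"],1).tolist(),round(x["conf"],2)) for x in finder.tip_of(n,k)[:3]]) for k in("bar_grip","rung","notch")],proj(I[n],[rw(-.031,.115,.243),rw(-.031,.115,.203),rw(-.031,.115,.185)]).round(1))
E
```

```text
at [ 0.6116 -0.0562  0.2477] op 0.0257 F [-2.2  2.4 -4.8] t 7.5
shift cm [ 1.73  0.01 -0.13] turn [0.08 0.09 0.01]
q6 -1.86 axes
 [[ 0.    -0.997 -0.074]
 [ 0.002 -0.074  0.997]
 [-1.    -0.     0.002]]
side [('bar_grip', [([277.5, 168.0], 0.45)]), ('rung', [([274.3, 176.3], 0.4)]), ('notch', [([275.1, 188.6], 0.98)])] [[274.2 166. ]
 [274.5 180.5]
 [274.7 186.9]]
```

step_arm(moves=[[[0.3,0,0],[0,0,0],0],[[0.6,0,0],[0,0,0],0],[[0.9,0,0],[0,0,0],0],[[1.2,0,0],[0,0,0],0],[[1.4,0,0],[0,0,0],0],[[1.6,0,0],[0,0,0],0],[[1.7,0,0],[0,0,0],0],[[1.8,0,0],[0,0,0],0],[[1.9,0,0],[0,0,0],0],[[1.95,0,0],[0,0,0],0]])

```text
t: 8.53
tool_pos: [0.6119, -0.0562, 0.2318]
tool_rot: [-1.264, 1.17, 1.262]
contact_force: [-8.3, 3.6, 9.5]
opening: 0.0255
```

```bash
python3 - <<'E'
from h import *
g=rw(-.031,.115,.2304); goal(g,YAW+np.pi/2)
I={n:cams.get_image(n) for n in("side",)}
for n in I: print(n,[(k,[(np.round(x["at"],1).tolist(),round(x["conf"],2)) for x in finder.tip_of(n,k)[:3]]) for k in("bar_grip","rung","notch")],proj(I[n],[rw(-.031,.115,.225),rw(-.031,.115,.185),rw(-.031,.115,.185)]).round(1))
cv2.imwrite("pics/s4.png",cv2.resize(I["side"]["pixels"][140:240,230:330],None,fx=6,fy=6))
E
```

```text
at [ 0.6119 -0.0562  0.2318] op 0.0255 F [-8.3  3.6  9.5] t 8.5
shift cm [ 0.14  0.03 -0.13] turn [0.1  0.06 0.16]
q6 -1.86 axes
 [[ 0.003 -0.997 -0.074]
 [ 0.001 -0.074  0.997]
 [-1.    -0.003  0.001]]
side [('bar_grip', [([287.9, 319.3], 0.45), ([277.4, 171.3], 0.44)]), ('rung', [([274.1, 183.3], 0.46), ([186.3, 340.0], 0.43)]), ('notch', [([277.0, 186.9], 0.68)])] [[274.4 172.6]
 [274.7 186.9]
 [274.7 186.9]]
```

View pics/s4.png

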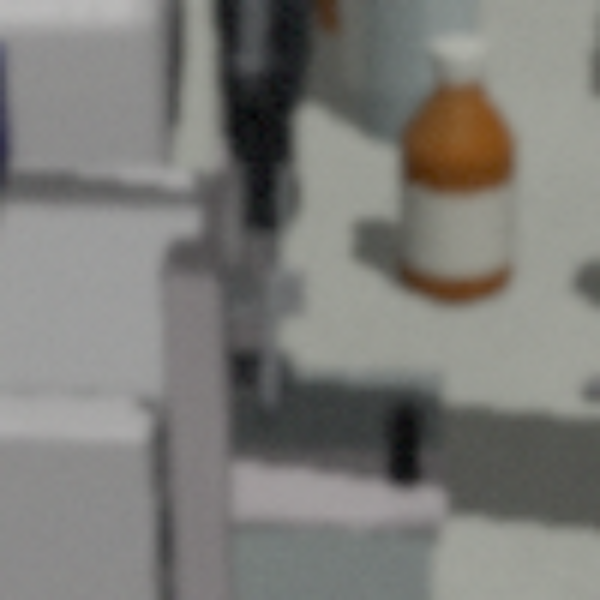

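step_arm(moves=[[[-0.1,0.1,-0.05],[0,0,0],0],[[-0.15,0.15,-0.1],[0,0,0],0],[[-0.15,0.15,-0.1],[0,0,0],0.3],[[-0.15,0.15,-0.1],[0,0,0],0.4],[[-0.15,0.15,-0.1],[0,0,0],0.6],[[-0.15,0.15,-0.1],[0,0,0],0.7],[[-0.15,0.15,-0.1],[0,0,0],0.8],[[-1.5,0.15,-0.1],[0,0,0],0.9],[[-3.5,0.15,-0.1],[0,0,0],1],[[-6,0.15,-0.1],[0,0,0],1]])

```text
t: 9.57
tool_pos: [0.6097, -0.0576, 0.2918]
tool_rot: [-1.263, 1.172, 1.264]
contact_force: [0.8, 0.3, -0.4]
opening: 0.0854
```

```bash
python3 - <<'E'
from h import *
I={n:cams.get_image(n) for n in("side","top")}
for n in I: print(n,[(k,[(np.round(x["at"],1).tolist(),round(x["conf"],2)) for x in finder.tip_of(n,k)[:3]]) for k in("bar_grip","rung","notch","carriage_knob")],proj(I[n],[rw(-.031,.115,.225),rw(-.031,.115,.185),rw(-.031,.115,.185)]).round(1))
cv2.imwrite("pics/s5.png",cv2.resize(I["side"]["pixels"][140:240,230:330],None,fx=6,fy=6))
for z in (.05,.053,.058): print(atz(I["side"],(299.5,211.5),z)) 
goal(rw(-.08,0,.2),YAW+np.pi/2)
k=rw(-.0837,-.0026); print(k)
E
```

```text
side [('bar_grip', [([277.9, 171.7], 0.61), ([297.5, 214.9], 0.27)]), ('rung', [([275.2, 187.7], 0.52), ([276.1, 171.2], 0.46)]), ('notch', [([274.1, 188.4], 0.88)]), ('carriage_knob', [([297.3, 211.8], 0.63)])] [[274.4 172.6]
 [274.7 186.9]
 [274.7 186.9]]
top [('bar_grip', [([285.2, 189.6], 0.45), ([234.2, 233.7], 0.33)]), ('rung', [([288.6, 192.5], 0.38), ([399.0, 259.5], 0.17)]), ('notch', [([289.4, 188.3], 0.94), ([328.6, 212.2], 0.5)]), ('carriage_knob', [([326.7, 212.5], 0.82)])] [[290.1 187.2]
 [289.7 190.1]
 [289.7 190.1]]
[ 0.56068756 -0.17152258  0.05      ]
[ 0.56015231 -0.16649975  0.053     ]
[ 0.55926022 -0.15812837  0.058     ]
at [ 0.6098 -0.0573  0.2905] op 0.0855 F [ 0.3 -0.7  0.2] t 10.1
shift cm [  9.03   4.75 -11.54] turn [0.09 0.08 0.05]
q6 -1.86 axes
 [[ 0.001 -0.997 -0.074]
 [ 0.002 -0.074  0.997]
 [-1.    -0.001  0.001]]
[ 0.56760821 -0.17865611  0.        ]
```

View pics/s5.png

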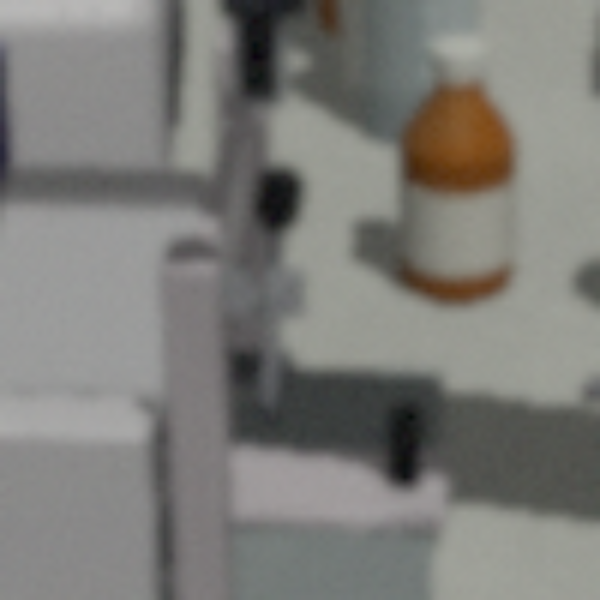

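step_arm(moves=[[[0,1.5,-3.5],[0,0,0],1],[[0,3,-7],[0,0,0],1],[[0,4.9,-11.6],[0,0,0],1],[[0,4.9,-11.6],[0,0,0],1],[[3,4.9,-11.6],[0,0,0],1],[[7,4.9,-11.6],[0,0,0],1],[[11,4.9,-11.6],[0,0,0],1],[[15,4.9,-11.6],[0,0,0],1],[[17,4.9,-11.6],[0,0,0],1],[[17,4.9,-11.6],[0,0,0],1]])

```text
t: 10.9
tool_pos: [0.5653, -0.1742, 0.1127]
tool_rot: [-1.253, 1.176, 1.275]
contact_force: [-0.8, 0.5, -1.4]
opening: 0.0852
```

```bash
python3 - <<'E'
from h import *
I={n:cams.get_image(n) for n in("side",)}
goal(rw(-.082,-.001,.047),YAW+np.pi/2)
r=finder.regions_of("side","carriage_knob");print([(x["conf"],x["at"]) for x in r])
print(proj(I["side"],[rw(-.082,0,.018),rw(-.082,0,.048),rw(-.082,0,.058)]))
cv2.imwrite("pics/s6.png",cv2.resize(I["side"]["pixels"][140:240,230:330],None,fx=4,fy=4))
E
```

```text
at [ 0.5674 -0.1751  0.1165] op 0.0851 F [-0.5  0.2 -1. ] t 10.9
shift cm [ 6.95 -0.2  -0.23] turn [ 0.09  0.3  -0.32]
q6 -2.07 axes
 [[-0.006 -0.997 -0.074]
 [ 0.005 -0.074  0.997]
 [-1.     0.006  0.005]]
[(0.95, [288.8, 222.9])]
[[296.66842421 220.11472194]
 [296.7155179  211.12812278]
 [296.73161601 208.09027623]]
```

View pics/s6.png

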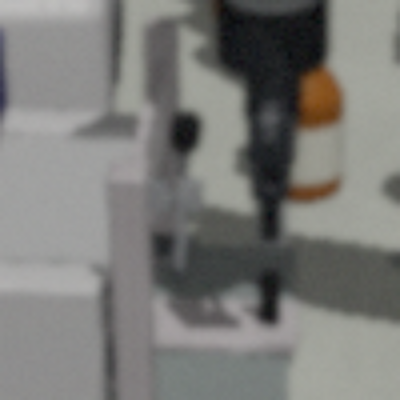

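step_arm(moves=[[[2,-0.2,-0.2],[0,0.3,-0.3],1],[[4,-0.2,-0.2],[0,0.3,-0.3],1],[[5.5,-0.2,-0.2],[0,0.3,-0.3],1],[[6.5,-0.2,-0.2],[0,0.3,-0.3],1],[[6.9,-0.2,-0.2],[0,0.3,-0.3],0.6],[[6.9,-0.2,-0.2],[0,0.3,-0.3],0.2],[[6.9,-0.2,-0.2],[0,0.3,-0.3],0],[[6.9,-0.2,-0.2],[0,0.3,-0.3],0],[[6.9,-0.2,-0.2],[0,0.3,-0.3],0],[[6.9,-0.2,-0.2],[0,0.3,-0.3],0]])

```text
t: 11.83
tool_pos: [0.5721, -0.1746, 0.0523]
tool_rot: [-1.261, 1.166, 1.261]
contact_force: [-2.6, 7.6, 9.4]
opening: 0.0151
```

step_arm(moves=[[[0,0,0],[0,0,0],0],[[0,0,0],[0,0,0],0],[[0,1.5,0],[0,0,0],0],[[0,3.5,0],[0,0,0],0],[[0,5.5,0],[0,0,0],0],[[0,7.5,0],[0,0,0],0],[[0,9.5,0],[0,0,0],0],[[0,11.5,0],[0,0,0],0],[[0,13,0],[0,0,0],0],[[0,13.5,0],[0,0,0],0]])

```text
t: 12.67
tool_pos: [0.437, -0.1847, 0.0524]
tool_rot: [-1.261, 1.166, 1.258]
contact_force: [5.6, 1.1, -2.3]
opening: 0.015
```

```bash
python3 - <<'E'
from h import *
goal(rw(-.222,-.001,.047),YAW+np.pi/2)
E
```

```text
at [ 0.437  -0.1847  0.0524] op 0.015 F [ 5.6  1.1 -2.3] t 12.7
shift cm [ 0.54  0.76 -0.19] turn [-0.09  0.26  0.45]
q6 -2.21 axes
 [[ 0.007 -0.997 -0.071]
 [ 0.005 -0.071  0.997]
 [-1.    -0.008  0.005]]
```

step_arm(moves=[[[0,0.2,0],[0,0,0],0],[[0,0.4,0],[0,0,0],0],[[0,0.6,0],[0,0,0],0],[[0,0.7,0],[0,0,0],0],[[0,0.8,0],[0,0,0],0],[[0,0.8,0],[0,0,0],0.3],[[0,0.8,0],[0,0,0],0.5],[[0,0.8,0],[0,0,0],0.8],[[0,0.8,0],[0,0,0],1],[[-1,0.8,0],[0,0,0],1]])

```text
t: 13.5
tool_pos: [0.4274, -0.1845, 0.0607]
tool_rot: [-1.257, 1.167, 1.262]
contact_force: [-0.7, -0.2, -0.8]
opening: 0.073
```

step_arm(moves=[[[-3,0,0],[0,0,0],1],[[-6,0,0],[0,0,0],1],[[-9,0,0],[0,0,0],1],[[-12,0,2],[0,0,0],1],[[-15,0,5],[0,0,0],1],[[-17,0,8],[0,0,0],1],[[-17,0,11],[0,0,0],1],[[-17,0,13],[0,0,0],1],[[-17,0,15],[0,0,0],1],[[-17,0,15],[0,0,0],1]])

```text
t: 14.33
tool_pos: [0.4158, -0.0338, 0.2329]
tool_rot: [-1.26, 1.163, 1.263]
contact_force: [1.0, -0.9, -0.0]
opening: 0.0853
```

```bash
python3 - <<'E'
from h import *
np.set_printoptions(precision=4,suppress=True)
goal([.503,.0935,.2],YAW+np.pi/2)
I={n:cams.get_image(n) for n in("side","top")}
for k in ["carriage_knob","well1","tongs","holder","tip_a","rung"]:
  for n in I: print(k,n,[(np.round(x["at"],1).tolist(),round(x["conf"],2)) for x in finder.tip_of(n,k)[:3]])
print(proj(I["side"],rw(-.222,0,.048)),proj(I["top"],rw(-.222,0,.048)))
a=I["side"]["pixels"][195:285,270:350];b=I["top"]["pixels"][150:270,200:360]
cv2.imwrite("pics/s7.png",np.hstack([cv2.resize(a,(355,400),interpolation=2),cv2.resize(b,(445,400),interpolation=2)[:, :445]]))
E
```

```text
at [ 0.4158 -0.0338  0.2329] op 0.0853 F [ 1.  -0.9 -0. ] t 14.3
shift cm [ 3.43 -9.62 12.02] turn [0.1  0.44 0.32]
q6 -1.91 axes
 [[ 0.005 -0.997 -0.074]
 [ 0.008 -0.074  0.997]
 [-1.    -0.006  0.008]]
carriage_knob side [([346.8, 210.7], 0.81)]
carriage_knob top [([333.4, 260.0], 0.85)]
well1 side [([302.6, 215.1], 0.77), ([285.5, 350.8], 0.71)]
well1 top [([344.6, 222.9], 0.79)]
tongs side []
tongs top [([236.2, 235.4], 0.5), ([289.0, 187.5], 0.17)]
holder side [([313.2, 291.6], 0.85)]
holder top [([235.4, 234.2], 0.74)]
tip_a side [([332.8, 346.9], 0.48), ([286.9, 349.3], 0.43)]
tip_a top [([232.4, 233.4], 0.52), ([243.9, 234.7], 0.5)]
rung side [([275.5, 185.0], 0.53)]
rung top [([293.5, 189.6], 0.66)]
[[346.4242 212.4708]] [[333.1635 262.5117]]
```

View pics/s7.png

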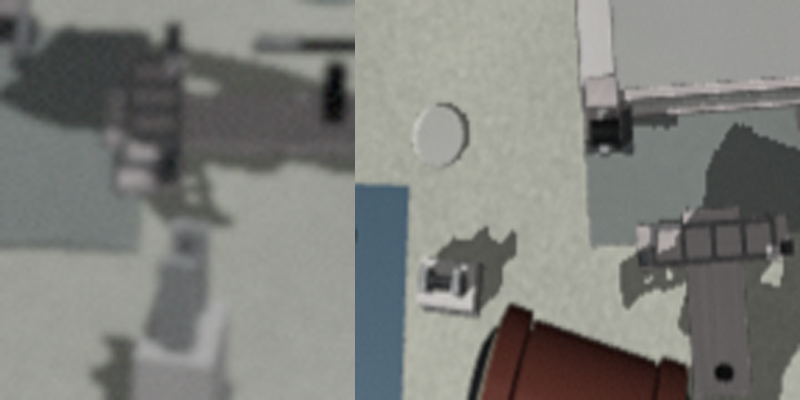

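```bash
python3 - <<'E'
from h import *
np.set_printoptions(precision=4,suppress=True)
I={n:cams.get_image(n) for n in("side","top")}
def loc(P):
    d=np.array(P)[:2]-[RX,RY];c,s=np.cos(YAW),np.sin(YAW); return np.array([c*d[0]+s*d[1],-s*d[0]+c*d[1]])
print("well1 loc", loc(atz(I["top"],(344.6,222.9),.018)),tri(I["side"],(302.6,215.1),I["top"],(344.6,222.9)))
for c,r in[(666,243),(698,241.5),(730,240),(762,238.5)]: print(loc(atz(I["top"],(200+(c-355)/2.78,150+r/3.333),.022)))
print("knob",loc(tri(I["side"],(346.8,210.7),I["top"],(333.4,260))[0]))
a=I["side"]["pixels"][235:290,290:335];b=I["top"]["pixels"][218:254,215:251];c=I["top"]["pixels"][200:240,300:365]
cv2.imwrite("pics/s8.png",np.hstack([cv2.resize(a,(245,300),interpolation=2),cv2.resize(b,(300,300),interpolation=2)]))
cv2.imwrite("pics/s8.png",np.vstack([cv2.resize(cv2.imread("pics/s8.png"),(600,330)),cv2.resize(c,(600,270))[:, :, :]]))
m=finder.regions_of("top","holder")[0]; ys,xs=np.nonzero(m["region"]); print(m["conf"],cv2.minAreaRect(np.c_[xs,ys].astype(np.float32)))
E
```

```text
well1 loc [-0.1092 -0.0462] (array([ 0.5518, -0.2258,  0.0056]), np.float64(0.010607557558222007))
[-0.1038  0.0507]
[-0.1045  0.0168]
[-0.1052 -0.0171]
[-0.1058 -0.0511]
knob [-0.2188 -0.0001]
0.55 ((234.47525024414062, 236.2475128173828), (22.686847686767578, 16.716625213623047), 5.7105937004089355)
```

View pics/s8.png

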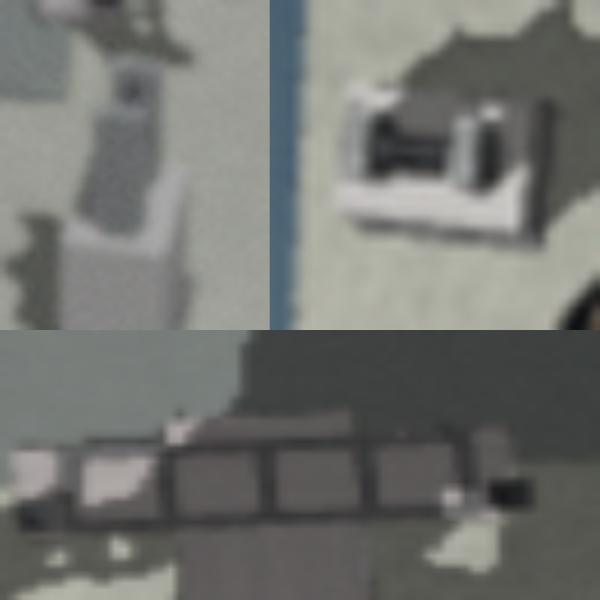

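```bash
cat >> h.py <<'E'
def loc(P):
    d=np.array(P)[:2]-[RX,RY];c,s=np.cos(YAW),np.sin(YAW); return np.array([c*d[0]+s*d[1],-s*d[0]+c*d[1]])
E
python3 - <<'E'
from h import *
np.set_printoptions(precision=4,suppress=True)
I={n:cams.get_image(n) for n in("side","top")}
for c,r in[(120,482),(217,482),(318,479),(418,476)]: print("w",loc(atz(I["top"],(300+c/9.23,200+(r-330)/6.75),.018)))
q=lambda a,b:(215+(a-270)/9.17,218+b/9.17)
for p in [(340,207),(525,233),(345,85)]: print("edge",atz(I["top"],q(*p),.06))
for p in [(412,147),(357,142),(463,147)]: print("plates",atz(I["top"],q(*p),.115))
print("tip_of holder",atz(I["top"],(235.4,234.2),0),atz(I["side"],(313.2,291.6),0))
def box(p,hx,hy,z):
    c,s=np.cos(p[2]),np.sin(p[2]); return [[p[0]+c*a*hx-s*b*hy,p[1]+s*a*hx+c*b*hy,z] for a,b in((-1,-1),(1,-1),(1,1),(-1,1))]
out=[]
hp=(.511,.094,-.1)
for n,x0,y0,sc in(("top",215,215,10),("side",285,240,7)):
    im=cv2.resize(I[n]["pixels"][y0:y0+(40 if n=="top" else 57),x0:x0+(38 if n=="top" else 52)],None,fx=sc,fy=sc,interpolation=2)
    for hx,hy,z,col in((.02,.027,.06,(0,0,255)),(.01,.02,.115,(0,255,0)),(.01,.012,.115,(0,255,0)),(.024,.031,0,(255,0,0))):
        u=((proj(I[n],box(hp,hx,hy,z))-[x0,y0]+.5)*sc).astype(int); cv2.polylines(im,[u],True,col,1)
    out.append(im[:399])
h=min(o.shape[0] for o in out); cv2.imwrite("pics/s9.png",np.hstack([o[:h] for o in out]))
E
```

```text
w [-0.1025  0.0469]
w [-0.1044  0.016 ]
w [-0.1049 -0.0163]
w [-0.1055 -0.0485]
edge [0.4864 0.1273 0.06  ]
edge [0.4794 0.07   0.06  ]
edge [0.524  0.1269 0.06  ]
plates [0.5021 0.0984 0.115 ]
plates [0.5033 0.1146 0.115 ]
plates [0.5023 0.0834 0.115 ]
tip_of holder [0.5085 0.0988 0.    ] [0.4968 0.1089 0.    ]
```

View pics/s9.png

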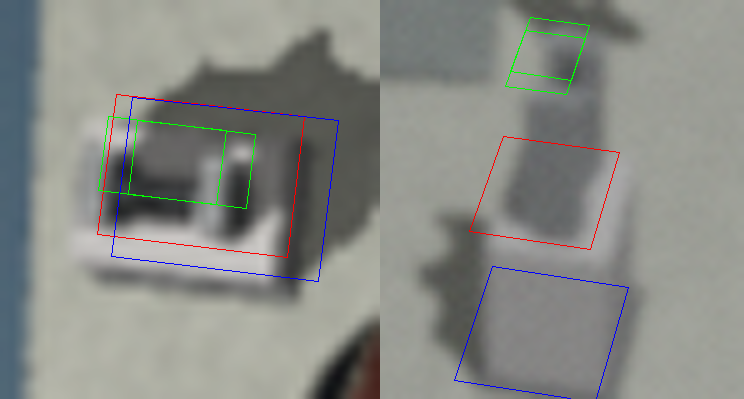

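```bash
python3 - <<'E'
from h import *
goal([.505,.0985,.16],np.pi/2-.11)
E
```

```text
at [ 0.4162 -0.0361  0.2318] op 0.0852 F [-0.5  0.3  0.2] t 15.3
shift cm [ 7.31 -9.79 12.75] turn [10.36  0.43  0.2 ]
q6 -1.91 axes
 [[ 0.004 -0.997 -0.071]
 [ 0.007 -0.071  0.997]
 [-1.    -0.004  0.007]]
```

step_arm(moves=[[[0,-2,2.5],[2,0,0],1],[[0,-4,5],[4,0,0],1],[[0,-6,7.5],[6,0,0],1],[[0,-8,10],[8,0,0],1],[[0,-9.8,12.7],[10.4,0.4,0.2],1],[[2,-9.8,12.7],[10.4,0.4,0.2],1],[[4,-9.8,12.7],[10.4,0.4,0.2],1],[[5,-9.8,12.7],[10.4,0.4,0.2],1],[[5,-9.8,12.7],[10.4,0.4,0.2],1],[[5,-9.8,12.7],[10.4,0.4,0.2],1]])

```text
t: 16.12
tool_pos: [0.5047, 0.0976, 0.1827]
tool_rot: [-1.126, 1.26, 1.128]
contact_force: [-0.3, 0.7, 0.4]
opening: 0.0853
```

```bash
python3 - <<'E'
from h import *
goal([.505,.0985,.089],np.pi/2-.11)
I=cams.get_image("side")
o=ctrl.get_obs();tp=o["tool_pos"]
x0,y0=270,200
im=cv2.resize(I["pixels"][y0:y0+100,x0:x0+90],None,fx=6,fy=6,interpolation=2)
for z in(tp[2]-.017,.115,.09):
    u=((proj(I,[tp[0],tp[1],z])[0]-[x0,y0]+.5)*6).astype(int); cv2.circle(im,tuple(int(v) for v in u),3,(0,0,255),-1)
cv2.imwrite("pics/s10.png",im)
E
```

```text
at [0.5047 0.0976 0.1827] op 0.0853 F [-0.3  0.7  0.4] t 16.1
shift cm [ 9.37 -0.03  0.08] turn [-0.06  0.02 -0.08]
q6 -1.41 axes
 [[-0.001 -0.994  0.111]
 [ 0.     0.111  0.994]
 [-1.     0.001  0.   ]]
```

View pics/s10.png

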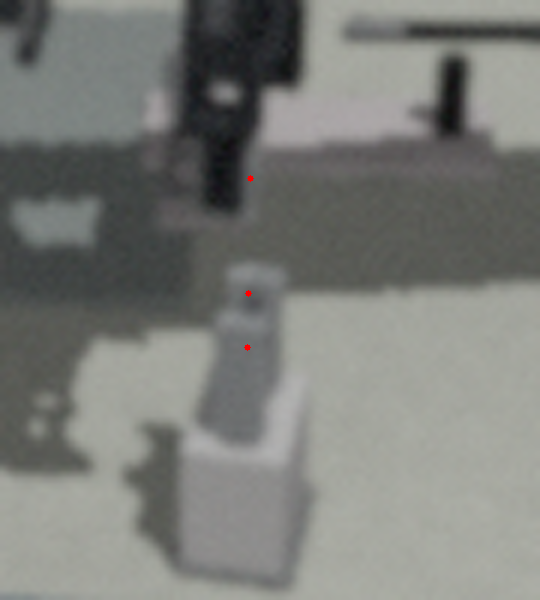

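step_arm(moves=[[[2.5,0.1,0],[0,0,0],1],[[5,0.1,0],[0,0,0],1],[[7,0.1,0],[0,0,0],1],[[8.5,0.1,0],[0,0,0],1],[[9.4,0.1,0],[0,0,0],1],[[9.4,0.1,0],[0,0,0],0.7],[[9.4,0.1,0],[0,0,0],0.55],[[9.4,0.1,0],[0,0,0],0.45],[[9.4,0.1,0],[0,0,0],0.42],[[9.4,0.1,0],[0,0,0],0.42]], grip_force=20)

```text
t: 17.0
tool_pos: [0.5061, 0.0977, 0.0922]
tool_rot: [-1.129, 1.256, 1.124]
contact_force: [-1.0, -0.1, 5.2]
opening: 0.0357
```

step_arm(moves=[[[0,0,0],[0,0,0],0.42],[[0,0,0],[0,0,0],0.42],[[-1,0,0],[0,0,0],0.42],[[-2,0,0],[0,0,0],0.42],[[-4,0,0],[0,0,0],0.42],[[-6,0,0],[0,0,0],0.42],[[-8,0,0],[0,0,0],0.42],[[-10,0,0],[0,0,0],0.42],[[-12,0,0],[0,0,0],0.42],[[-12,0,0],[0,0,0],0.42]])

```text
t: 17.83
tool_pos: [0.5081, 0.0978, 0.2183]
tool_rot: [-1.132, 1.248, 1.118]
contact_force: [-0.0, -0.2, 0.3]
opening: 0.0363
```

```bash
python3 - <<'E'
from h import *
np.set_printoptions(precision=4,suppress=True)
goal([.5039,.099,.089],np.pi/2-.11)
I={n:cams.get_image(n) for n in("side","top")}
tp=ctrl.get_obs()["tool_pos"]
for k in("tip_a","tip_b","tongs"):
  for n in I: print(k,n,[(np.round(x["at"],1).tolist(),round(x["conf"],2)) for x in finder.tip_of(n,k)[:3]],proj(I[n],tp-[0,0,.084])[0])
for k in("std1",):
  for n in I: print(k,n,[(np.round(x["at"],1).tolist(),round(x["conf"],2)) for x in finder.tip_of(n,k)[:6]])
x0,y0=250,190
im=cv2.resize(I["side"]["pixels"][y0:y0+110,x0:x0+110],None,fx=5,fy=5,interpolation=2)
for z in(0,-.084,):
    u=((proj(I["side"],tp+[0,0,z])[0]-[x0,y0]+.5)*5).astype(int); cv2.circle(im,tuple(int(v) for v in u),3,(0,0,255),-1)
cv2.imwrite("pics/s11.png",im)
E
```

```text
at [0.5081 0.0978 0.2183] op 0.0363 F [-0.  -0.2  0.3] t 17.8
shift cm [12.93  0.61  0.04] turn [-0.06  0.14  0.8 ]
q6 -1.41 axes
 [[ 0.014 -0.994  0.111]
 [ 0.001  0.111  0.994]
 [-1.    -0.014  0.002]]
tip_a side [([311.2, 240.3], 0.54), ([309.8, 249.0], 0.5)] [310.7013 243.2498]
tip_a top [] [230.0849 232.2276]
tip_b side [([311.2, 240.3], 0.54), ([309.8, 249.0], 0.5)] [310.7013 243.2498]
tip_b top [] [230.0849 232.2276]
tongs side [([310.6, 243.5], 0.75), ([306.2, 215.4], 0.42)] [310.7013 243.2498]
tongs top [([288.8, 190.0], 0.65)] [230.0849 232.2276]
std1 side [([326.7, 326.9], 0.65), ([287.0, 322.4], 0.65), ([279.1, 189.1], 0.62), ([284.7, 350.9], 0.53), ([332.1, 346.8], 0.41)]
std1 top [([192.9, 251.1], 0.36)]
```

View pics/s11.png

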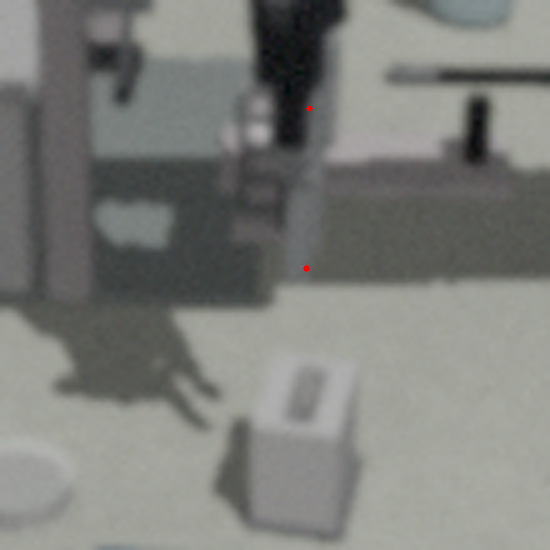

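```bash
cat > stds.py <<'E'
from h import *
E0=[(.546,.217),(.5326,.297),(.451,.2216),(.4406,.280)]
def look(exp=E0,tol=.03,z=.009):
    I={n:cams.get_image(n) for n in("side","top")}
    P={"side":[],"top":[]}
    for n in I:
        for i in range(3):
            for r in finder.find_in(n,"std%d"%(i+1)): P[n].append(np.array(r["at"]))
            cams.get_image(n)
    for e in exp:
        m={}
        for n in I:
            L=[p for p in P[n] if np.linalg.norm(atz(I[n],p,z)[:2]-e)<tol]
            m[n]=np.median(L,axis=0) if L else None
            if L: print(e,n,len(L),m[n].round(1),atz(I[n],m[n],z)[:2].round(4),"spread",np.ptp(np.array(L),axis=0).round(1))
        if m["side"] is not None and m["top"] is not None: 
            p,d=tri(I["side"],m["side"],I["top"],m["top"]);print("   tri",p.round(4),round(d,4))
    return I
E
python3 - <<'E'
from stds import *
I=look()
q=(250+307/5,190+393/5); print("slot",atz(I["side"],q,.06),atz(I["side"],q,.055))
a=I["side"]["pixels"][300:370,265:345];b=I["top"]["pixels"][205:275,155:235]
im=np.hstack([cv2.resize(a,(400,350),interpolation=2),cv2.resize(b,(400,350),interpolation=2)])
cv2.imwrite("pics/s12.png",im)
E
```

```text
(0.546, 0.217) side 2 [286.4 319.9] [0.5457 0.2206] spread [2.7 0.2]
(0.5326, 0.297) side 2 [287.  348.8] [0.5335 0.3018] spread [0.3 1.1]
(0.451, 0.2216) top 2 [191.9 251.8] [0.4537 0.2254] spread [1.8 0.6]
(0.4406, 0.28) side 2 [331.9 345.2] [0.4444 0.2797] spread [0.4 0.1]
slot [0.50293678 0.09973731 0.06      ] [0.50342655 0.09319549 0.055     ]
```

View pics/s12.png

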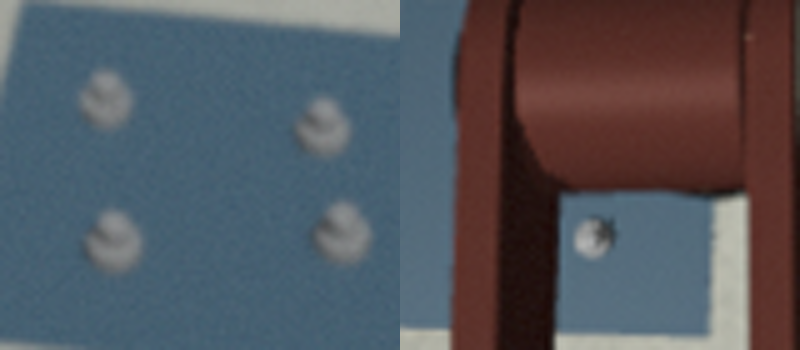

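```bash
python3 - <<'E'
from h import *
I=cams.get_image("top")
T=lambda a,b:(140+a/2.7,110+b/2.7)
for k,b in dict(A=(151,299),B=(80,310),C=(144,386),D=(91,394)).items(): print(k,atz(I,T(*b),.012).round(4))
print("C now",atz(I,(193.6,252.4),.012).round(4))
I=cams.get_image("side")
for k,b in dict(A=(286.2,320),B=(287.6,348.2),C=(329.6,325.2),D=(333.6,346.6)).items(): print(k,atz(I,b,.0075).round(4))
goal([.451,.2225,.14],np.pi/2-.11)
E
```

```text
A [0.5457 0.2163 0.012 ]
B [0.5322 0.2951 0.012 ]
C [0.4503 0.2203 0.012 ]
D [0.4403 0.2786 0.012 ]
C now [0.452  0.2195 0.012 ]
A [0.5462 0.2194 0.0075]
B [0.5326 0.2988 0.0075]
C [0.4522 0.2222 0.0075]
D [0.4408 0.2816 0.0075]
at [0.5055 0.0977 0.2122] op 0.0358 F [-1.4  0.3 -1. ] t 19.1
shift cm [ 7.2   6.84 11.8 ] turn [-0.07  0.05  0.26]
q6 -1.41 axes
 [[ 0.005 -0.994  0.111]
 [ 0.     0.111  0.994]
 [-1.    -0.005  0.001]]
```

step_arm(moves=[[[0,1.2,2],[0,0,0],0.44],[[0,2.4,4],[0,0,0],0.44],[[0,3.6,6],[0,0,0],0.44],[[0,4.8,8],[0,0,0],0.44],[[1,6,10],[0,0,0],0.44],[[3,6.8,11.65],[0,0,0],0.44],[[5,6.8,11.65],[0,0,0],0.44],[[7.2,6.8,11.65],[0,0,0],0.44],[[7.2,6.8,11.65],[0,0,0],0.44],[[7.2,6.8,11.65],[0,0,0],0.44]])

```text
t: 19.97
tool_pos: [0.4502, 0.2207, 0.1389]
tool_rot: [-1.128, 1.259, 1.126]
contact_force: [0.4, -0.2, -0.5]
opening: 0.0374
```

```bash
python3 - <<'E'
from h import *
goal([.4513,.221,.0975],np.pi/2-.11)
I=cams.get_image("side");tp=ctrl.get_obs()["tool_pos"]
x0,y0=290,250
im=cv2.resize(I["pixels"][y0:y0+100,x0:x0+80],None,fx=6,fy=6,interpolation=2)
for P in(tp-[0,0,.087],[tp[0],tp[1],.013]):
    u=((proj(I,P)[0]-[x0,y0]+.5)*6).astype(int); cv2.circle(im,tuple(int(v) for v in u),3,(0,0,255),-1)
cv2.imwrite("pics/s13.png",im)
print(finder.tip_of("side","tongs")[:1],proj(I,tp-[0,0,.087]))
E
```

```text
at [0.4502 0.2207 0.1389] op 0.0374 F [ 0.4 -0.2 -0.5] t 20.0
shift cm [ 4.14 -0.1   0.04] turn [-0.06 -0.02  0.1 ]
q6 -1.15 axes
 [[ 0.002 -0.994  0.111]
 [-0.001  0.111  0.994]
 [-1.    -0.002 -0.   ]]
[{'at': [330.3, 307.2], 'conf': 0.74}] [[330.76455629 308.3007982 ]]
```

View pics/s13.png

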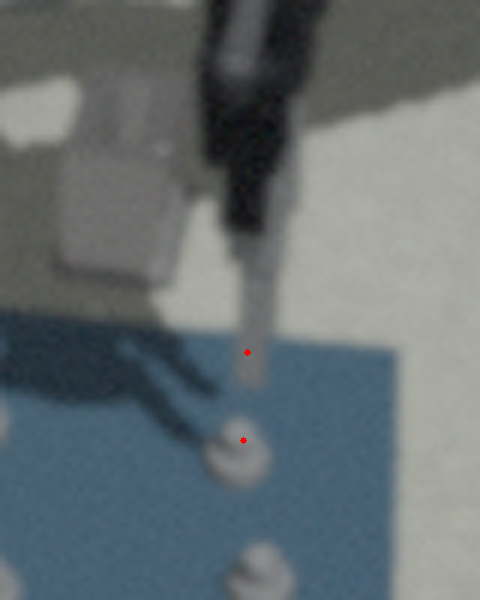

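step_arm(moves=[[[1,-0.1,0],[0,0,0],0.46],[[2,-0.1,0],[0,0,0],0.46],[[3,-0.1,0],[0,0,0],0.46],[[3.7,-0.1,0],[0,0,0],0.46],[[4.1,-0.1,0],[0,0,0],0.46],[[4.1,-0.1,0],[0,0,0],0.46],[[4.1,-0.1,0],[0,0,0],0.38],[[4.1,-0.1,0],[0,0,0],0.3],[[4.1,-0.1,0],[0,0,0],0.22],[[4.1,-0.1,0],[0,0,0],0.2]])

```text
t: 20.9
tool_pos: [0.4537, 0.2212, 0.1011]
tool_rot: [-1.129, 1.253, 1.122]
contact_force: [0.1, -0.8, -0.2]
opening: 0.0266
```

step_arm(moves=[[[0,0,0],[0,0,0],0.2],[[0,0,0],[0,0,0],0.2],[[0,0,0],[0,0,0],0.2],[[-1,0,0],[0,0,0],0.2],[[-2,0,0],[0,0,0],0.2],[[-3.5,0,0],[0,0,0],0.2],[[-5,0,0],[0,0,0],0.2],[[-6,0,0],[0,0,0],0.2],[[-6,0,0],[0,0,0],0.2],[[-6,0,0],[0,0,0],0.2]])

```text
t: 21.73
tool_pos: [0.4539, 0.2213, 0.1623]
tool_rot: [-1.129, 1.251, 1.121]
contact_force: [-0.3, 0.4, -1.7]
opening: 0.0264
```

```bash
python3 - <<'E'
from stds import *
for i,y in enumerate((-.048,-.016,.016,.048)): print(i+1,rw(-.1045,y,.16))
goal(rw(-.1045,.016,.16),np.pi/2-.11)
I=cams.get_image("side"); tp=ctrl.get_obs()["tool_pos"]
print([(np.round(x["at"],1).tolist(),round(x["conf"],2)) for x in finder.find_in("side","std1")],proj(I,tp-[0,0,.087]))
E
```

```text
1 [ 0.55015147 -0.22544352  0.16      ]
2 [ 0.5478335  -0.19352758  0.16      ]
3 [ 0.54551553 -0.16161165  0.16      ]
4 [ 0.54319757 -0.12969571  0.16      ]
at [0.4539 0.2213 0.1623] op 0.0264 F [-0.3  0.4 -1.7] t 21.7
shift cm [  0.24 -13.36 -37.04] turn [-0.08  0.18  0.55]
q6 -1.15 axes
 [[ 0.01  -0.994  0.111]
 [ 0.002  0.111  0.994]
 [-1.    -0.01   0.003]]
[([332.6, 344.0], 0.64), ([285.9, 346.4], 0.5), ([329.2, 301.6], 0.46), ([289.0, 319.5], 0.45)] [[330.27773649 300.67178352]]
```

step_arm(moves=[[[-2.5,-1,-1],[0,0.2,0.5],0.2],[[-5,-2,-4],[0,0.2,0.5],0.2],[[-5,-3,-7.5],[0,0.2,0.5],0.2],[[-5,-4,-11],[0,0.2,0.5],0.2],[[-5,-5.2,-14.5],[0,0.2,0.5],0.2],[[-5,-6.4,-18],[0,0.2,0.5],0.2],[[-5,-7.6,-21.5],[0,0.2,0.5],0.2],[[-5,-8.8,-25],[0,0.2,0.5],0.2],[[-5,-10,-28.5],[0,0.2,0.5],0.2],[[-5,-11.2,-32],[0,0.2,0.5],0.2]])

```text
t: 22.67
tool_pos: [0.5276, -0.1113, 0.2091]
tool_rot: [-1.125, 1.264, 1.129]
contact_force: [0.8, 1.1, -0.9]
opening: 0.0266
```

```bash
python3 - <<'E'
from stds import *
goal(rw(-.1045,-.048,.15),np.pi/2-.11)
E
```

```text
at [ 0.5276 -0.1113  0.2091] op 0.0266 F [ 0.8  1.1 -0.9] t 22.7
shift cm [  5.91  -3.54 -11.09] turn [-0.1  -0.07 -0.26]
q6 -1.8 axes
 [[-0.005 -0.994  0.112]
 [-0.001  0.112  0.994]
 [-1.     0.005 -0.001]]
```

step_arm(moves=[[[0,-0.9,-2.7],[0,0,0],0.2],[[0,-1.8,-5.4],[0,0,0],0.2],[[0,-2.7,-8.2],[0,0,0],0.2],[[0,-3.5,-10.6],[0,0,0],0.2],[[0,-3.6,-11.1],[0,0,0],0.2],[[1.5,-3.6,-11.1],[0,0,0],0.2],[[3,-3.6,-11.1],[0,0,0],0.2],[[5,-3.6,-11.1],[0,0,0],0.2],[[5.8,-3.6,-11.1],[0,0,0],0.2],[[5.8,-3.6,-11.1],[0,0,0],0.2]])

```text
t: 23.5
tool_pos: [0.5486, -0.224, 0.147]
tool_rot: [-1.12, 1.266, 1.136]
contact_force: [-0.3, 0.1, -1.8]
opening: 0.0267
```

```bash
python3 - <<'E'
from stds import *
goal(rw(-.1045,-.048,.119),np.pi/2-.11)
I=cams.get_image("side");tp=ctrl.get_obs()["tool_pos"];x0,y0=270,170
im=cv2.resize(I["pixels"][y0:y0+80,x0:x0+80],None,fx=7,fy=7,interpolation=2)
for P in(tp-[0,0,.087],*[rw(-.1045,-.048+.032*i,.018) for i in range(4)]):
    u=((proj(I,P)[0]-[x0,y0]+.5)*7).astype(int); cv2.circle(im,tuple(int(v) for v in u),2,(0,0,255),-1)
cv2.imwrite("pics/s14.png",im)
print([(np.round(x["at"],1).tolist(),round(x["conf"],2)) for x in finder.find_in("side","std1")],proj(I,tp-[0,0,.092]))
print([(np.round(x["at"],1).tolist(),round(x["conf"],2)) for x in finder.tip_of("side","well1")],proj(I,rw(-.1045,-.048,.018)))
E
```

```text
at [ 0.5486 -0.224   0.147 ] op 0.0267 F [-0.3  0.1 -1.8] t 23.5
shift cm [ 2.8  -0.2  -0.13] turn [-0.08  0.1  -0.65]
q6 -1.97 axes
 [[-0.011 -0.994  0.111]
 [ 0.003  0.111  0.994]
 [-1.     0.011  0.002]]
[([285.4, 320.1], 0.63), ([332.4, 342.9], 0.6), ([284.7, 348.3], 0.6)] [[305.31351195 200.44218418]]
[([307.1, 211.0], 0.72), ([275.3, 186.8], 0.59)] [[304.98595351 211.79218788]]
```

View pics/s14.png

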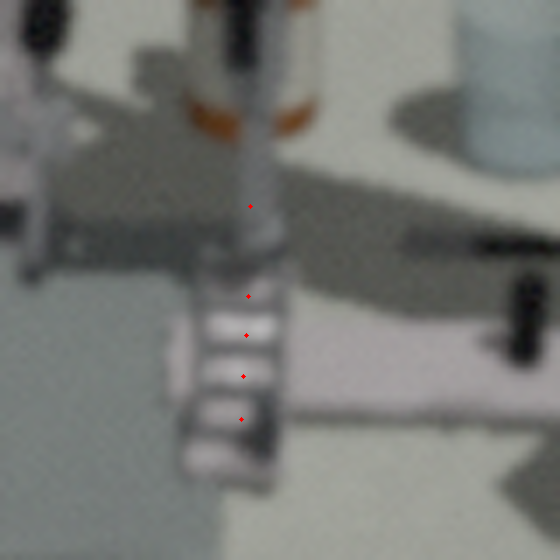

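step_arm(moves=[[[0.3,-0.2,-0.1],[0,0,-0.3],0.2],[[0.6,-0.4,-0.1],[0,0.1,-0.6],0.2],[[0.9,-0.55,-0.1],[0,0.1,-0.65],0.2],[[1.2,-0.55,-0.1],[0,0.1,-0.65],0.2],[[1.2,-0.55,-0.1],[0,0.1,-0.65],0.2],[[1.2,-0.55,-0.1],[0,0.1,-0.65],0.2],[[1.2,-0.55,-0.1],[0,0.1,-0.65],0.2],[[1.2,-0.55,-0.1],[0,0.1,-0.65],0.2],[[1.2,-0.55,-0.1],[0,0.1,-0.65],0.2],[[1.2,-0.55,-0.1],[0,0.1,-0.65],0.2]])

```text
t: 24.48
tool_pos: [0.5565, -0.2272, 0.14]
tool_rot: [-1.133, 1.257, 1.119]
contact_force: [-0.3, 0.3, -1.1]
opening: 0.0267
```

```bash
python3 - <<'E'
from stds import *
goal(rw(-.101,-.048,.119),np.pi/2-.11)
I=cams.get_image("side");tp=ctrl.get_obs()["tool_pos"];x0,y0=285,190
im=cv2.resize(I["pixels"][y0:y0+45,x0:x0+45],None,fx=13,fy=13,interpolation=2)
u=((proj(I,rw(-.1035,-.048,.024))[0]-[x0,y0]+.5)*13).astype(int); cv2.circle(im,tuple(int(v) for v in u),2,(0,0,255),-1)
cv2.imwrite("pics/s15.png",im)
E
```

```text
at [ 0.5565 -0.2272  0.14  ] op 0.0267 F [-0.3  0.3 -1.1] t 24.5
shift cm [2.09 0.32 0.18] turn [-0.08 -0.19  0.45]
q6 -1.97 axes
 [[ 0.007 -0.994  0.111]
 [-0.004  0.111  0.994]
 [-1.    -0.008 -0.003]]
```

View pics/s15.png

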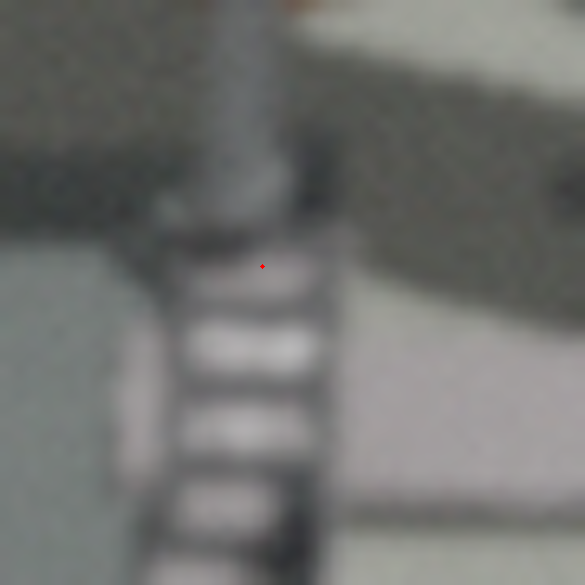

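step_arm(moves=[[[0,0.1,0.1],[0,-0.1,0.2],0.2],[[0,0.2,0.18],[0,-0.2,0.4],0.2],[[0,0.2,0.18],[0,-0.2,0.4],0.2],[[0.4,0.2,0.18],[0,-0.2,0.4],0.2],[[0.8,0.2,0.18],[0,-0.2,0.4],0.2],[[1.2,0.2,0.18],[0,-0.2,0.4],0.2],[[1.5,0.2,0.18],[0,-0.2,0.4],0.2],[[1.7,0.2,0.18],[0,-0.2,0.4],0.2],[[1.9,0.2,0.18],[0,-0.2,0.4],0.2],[[1.9,0.2,0.18],[0,-0.2,0.4],0.2]])

```text
t: 25.37
tool_pos: [0.5546, -0.2251, 0.1202]
tool_rot: [-1.126, 1.259, 1.127]
contact_force: [-1.0, 0.8, -1.0]
opening: 0.0267
```

step_arm(moves=[[[0,0,0],[0,0,0],0.2],[[0,0,0],[0,0,0],0.2],[[0,0,0],[0,0,0],0.2],[[0,0,0],[0,0,0],0.2],[[0,0,0],[0,0,0],0.2],[[0,0,0],[0,0,0],0.2],[[0,0,0],[0,0,0],0.2],[[0,0,0],[0,0,0],0.2],[[0,0,0],[0,0,0],0.2],[[0,0,0],[0,0,0],0.2]])

```text
t: 26.2
tool_pos: [0.5545, -0.2251, 0.1202]
tool_rot: [-1.126, 1.259, 1.127]
contact_force: [-0.5, -0.3, -1.1]
opening: 0.0268
```

```bash
python3 - <<'E'
from stds import *
import json
for i in range(3):
    cams.get_image("side"); o=ctrl.get_obs(); print(o["tool_pos"].round(4),o["contact_force"].round(1),o["dq"].round(3))
goal(rw(-.101,-.048,.119),np.pi/2-.11)
E
```

```text
[ 0.5545 -0.2251  0.1202] [ 0.1  0.3 -1.2] [ 0.    -0.001 -0.001  0.    -0.    -0.   ]
[ 0.5545 -0.2251  0.1202] [-0.8 -0.  -1.8] [-0.002 -0.002  0.     0.002 -0.    -0.   ]
[ 0.5546 -0.2251  0.1202] [ 0.  -0.7 -0.9] [ 0.001 -0.    -0.001  0.     0.     0.001]
at [ 0.5546 -0.2251  0.1202] op 0.0263 F [ 0.  -0.7 -0.9] t 26.4
shift cm [ 0.12  0.09 -0.02] turn [-0.08  0.03 -0.  ]
q6 -1.97 axes
 [[-0.    -0.994  0.111]
 [ 0.001  0.111  0.994]
 [-1.     0.     0.001]]
```

step_arm(moves=[[[0.1,0,0],[0,0,0],0.2],[[0.15,0,0],[0,0,0],0.2],[[0.2,0,0],[0,0,0],0.2],[[0.25,0,0],[0,0,0],0.2],[[0.3,0,0],[0,0,0],0.2],[[0.3,0,0],[0,0,0],0.2],[[0.3,0,0],[0,0,0],0.2],[[0.3,0,0],[0,0,0],0.2],[[0.3,0,0],[0,0,0],0.2],[[0.3,0,0],[0,0,0],0.2]])

```text
t: 27.18
tool_pos: [0.5551, -0.2251, 0.1185]
tool_rot: [-1.127, 1.259, 1.126]
contact_force: [-1.5, 1.4, 5.5]
opening: 0.0263
```

step_arm(moves=[[[-0.1,0,0],[0,0,0],0.2],[[-0.1,0,0],[0,0,0],0.28],[[-0.1,0,0],[0,0,0],0.34],[[-0.1,0,0],[0,0,0],0.4],[[-0.1,0,0],[0,0,0],0.44],[[-0.1,0,0],[0,0,0],0.44],[[-0.1,0,0],[0,0,0],0.44],[[-2.5,0,0],[0,0,0],0.44],[[-5.5,0,0],[0,0,0],0.44],[[-9,0,0],[0,0,0],0.44]])

```text
t: 28.02
tool_pos: [0.5537, -0.2244, 0.207]
tool_rot: [-1.123, 1.26, 1.13]
contact_force: [1.0, -0.5, -0.5]
opening: 0.0377
```

```bash
python3 - <<'E'
from stds import *
goal([.442,.280,.20],np.pi/2-.11)
I=look([(.5505,-.2254)],.03,.026)
look()
E
```

```text
at [ 0.5537 -0.2244  0.207 ] op 0.0377 F [ 1.  -0.5 -0.5] t 28.0
shift cm [ 0.88 16.7  48.89] turn [-0.08  0.15 -0.2 ]
q6 -1.97 axes
 [[-0.003 -0.994  0.111]
 [ 0.003  0.111  0.994]
 [-1.     0.003  0.003]]
(0.546, 0.217) side 2 [286.3 319.6] [0.5459 0.2196] spread [0.6 0.5]
(0.546, 0.217) top 3 [196.4 220.6] [0.5464 0.2156] spread [3.1 2.9]
   tri [0.5465 0.2162 0.0059] 0.0003
(0.5326, 0.297) side 3 [286.2 349.6] [0.5347 0.3043] spread [2.5 0.7]
(0.5326, 0.297) top 1 [165.7 223.3] [0.5367 0.3082] spread [0. 0.]
   tri [0.5354 0.3072 0.0121] 0.0022
(0.4406, 0.28) side 3 [331.4 344.6] [0.4455 0.2783] spread [1.3 1.2]
(0.4406, 0.28) top 2 [174.7 257.6] [0.4355 0.2762] spread [1.2 0.6]
   tri [0.4405 0.2767 0.0075] 0.0101
```

```bash
cat >> stds.py <<'E'
def blobs(n="side"):
    """grey blobs inside the blue pad"""
    I=cams.get_image(n); im=I["pixels"].astype(int)
    pad=np.array([proj(I,[x,y,0])[0] for x,y in((.40,.165),(.59,.165),(.575,.335),(.40,.335))])
    m=np.zeros(im.shape[:2],np.uint8); cv2.fillPoly(m,[pad.astype(int)],1)
    g=((im[...,0]-im[...,2])<22)&(m>0)
    k,l,st,c=cv2.connectedComponentsWithStats(g.astype(np.uint8))
    for i in range(1,k):
        if 15<st[i,4]<300: print(n,c[i].round(1),st[i,4],st[i,2:4],atz(I,c[i],.0075 if n=="side" else .012)[:2].round(4))
    return I
E
python3 - <<'E'
from stds import *
blobs("side");blobs("top")
I=cams.get_image("top"); print([(np.round(x["at"],1).tolist(),round(x["conf"],2)) for x in finder.find_in("top","std1")],proj(I,rw(-.1035,-.048,.027)))
E
```

```text
side [285.7 319.8] 90 [10 12] [0.5473 0.2189]
side [333.  346.5] 105 [12 13] [0.4421 0.2815]
side [287.2 348.4] 106 [11 13] [0.5333 0.2994]
top [195.7 220.9] 45 [8 7] [0.5453 0.2169]
top [169.4 224.9] 50 [8 7] [0.5319 0.2959]
top [173.9 255.4] 50 [9 8] [0.4418 0.2782]
[([166.7, 225.8], 0.5), ([195.0, 221.8], 0.43), ([174.7, 255.8], 0.39)] [[345.57934138 220.66840301]]
```

step_arm(moves=[[[0,1.4,4],[0,0,0],0.44],[[0,2.7,8],[0,0,0],0.44],[[0,4,12],[0,0,0],0.44],[[0,5.4,16],[0,0,0],0.44],[[0,6.8,20],[0,0,0],0.44],[[0,8.1,24],[0,0,0],0.44],[[0,9.5,28],[0,0,0],0.44],[[0,10.8,32],[0,0,0],0.44],[[0,12.2,36],[0,0,0],0.44],[[0,13.5,39.5],[0,0,0],0.44]])

```text
t: 30.45
tool_pos: [0.4642, 0.1835, 0.209]
tool_rot: [-1.127, 1.258, 1.125]
contact_force: [0.2, 0.8, -0.9]
opening: 0.0377
```

```bash
python3 - <<'E'
from stds import *
blobs("side");blobs("top")
I=cams.get_image("top"); print([(np.round(x["at"],1).tolist(),round(x["conf"],2)) for x in finder.find_in("top","std1")],proj(I,rw(-.1035,-.048,.027)))
goal([.442,.280,.15],np.pi/2-.11)
E
```

```text
side [285.8 319.9] 87 [10 12] [0.5471 0.2191]
side [333.1 346.7] 105 [11 12] [0.4418 0.2819]
side [287.2 348.3] 103 [11 13] [0.5334 0.2992]
top [195.6 220.7] 48 [8 8] [0.5457 0.2172]
[] [[345.57934138 220.66840301]]
at [0.4646 0.1825 0.2087] op 0.0375 F [ 0.1  0.1 -1.1] t 30.6
shift cm [5.87 3.31 9.45] turn [0.09 0.01 0.08]
q6 -1.24 axes
 [[ 0.001 -0.994  0.108]
 [-0.     0.108  0.994]
 [-1.    -0.001  0.   ]]
```

step_arm(moves=[[[0,1,3],[0,0,0],0.44],[[0,2,6],[0,0,0],0.44],[[0,3.3,9.4],[0,0,0],0.44],[[2,3.3,9.4],[0,0,0],0.44],[[4,3.3,9.4],[0,0,0],0.44],[[6,3.3,9.4],[0,0,0],0.44],[[7,3.3,9.4],[0,0,0],0.44],[[7,3.3,9.4],[0,0,0],0.46],[[7,3.3,9.4],[0,0,0],0.46],[[7,3.3,9.4],[0,0,0],0.46]])

```text
t: 31.48
tool_pos: [0.4433, 0.2791, 0.1401]
tool_rot: [-1.129, 1.256, 1.126]
contact_force: [-0.1, 0.2, -0.4]
opening: 0.0395
```

```bash
python3 - <<'E'
from stds import *
goal([.4418,.280,.1],np.pi/2-.11)
E
```

```text
at [0.4433 0.2791 0.1401] op 0.0395 F [-0.1  0.2 -0.4] t 31.5
shift cm [4.01 0.17 0.06] turn [0.01 0.07 0.19]
q6 -1.04 axes
 [[ 0.003 -0.994  0.11 ]
 [ 0.001  0.11   0.994]
 [-1.    -0.003  0.001]]
```

step_arm(moves=[[[0.5,0.15,0.05],[0,0,0.2],0.45],[[1.5,0.15,0.05],[0,0,0.2],0.45],[[2.5,0.15,0.05],[0,0,0.2],0.45],[[3.4,0.15,0.05],[0,0,0.2],0.45],[[4,0.15,0.05],[0,0,0.2],0.45],[[4,0.15,0.05],[0,0,0.2],0.45],[[4,0.15,0.05],[0,0,0.2],0.45],[[4,0.15,0.05],[0,0,0.2],0.35],[[4,0.15,0.05],[0,0,0.2],0.25],[[4,0.15,0.05],[0,0,0.2],0.2]])

```text
t: 32.32
tool_pos: [0.4424, 0.28, 0.1007]
tool_rot: [-1.127, 1.257, 1.128]
contact_force: [0.5, 0.4, -1.7]
opening: 0.0261
```

step_arm(moves=[[[0,0,0],[0,0,0],0.2],[[0,0,0],[0,0,0],0.2],[[0,0,0],[0,0,0],0.2],[[-1,0,0],[0,0,0],0.2],[[-2,0,0],[0,0,0],0.2],[[-4,0,0],[0,0,0],0.2],[[-7,0,-1],[0,0,0],0.2],[[-10,0,-3],[0,0,0],0.2],[[-11,0,-6.5],[0,0,0],0.2],[[-11,-1,-10],[0,0,0],0.2]])

```text
t: 33.15
tool_pos: [0.4427, 0.1797, 0.2166]
tool_rot: [-1.132, 1.247, 1.125]
contact_force: [1.0, -0.7, -0.4]
opening: 0.0263
```

```bash
python3 - <<'E'
from stds import *
goal(rw(-.102,-.016,.15),np.pi/2-.11)
blobs("side");blobs("top")
E
```

```text
at [0.4427 0.1797 0.2166] op 0.0263 F [ 1.  -0.7 -0.4] t 33.1
shift cm [  6.62 -14.61 -35.98] turn [0.2  0.29 0.55]
q6 -1.24 axes
 [[ 0.01  -0.994  0.106]
 [ 0.004  0.106  0.994]
 [-1.    -0.01   0.005]]
side [285.7 319.9] 89 [10 12] [0.5473 0.2191]
side [287.2 348.4] 104 [11 13] [0.5333 0.2993]
top [195.7 220.8] 46 [8 8] [0.5456 0.217 ]
top [169.4 224.9] 50 [8 7] [0.5319 0.2959]
```

step_arm(moves=[[[0,-1.5,-3.6],[0,0,0.3],0.2],[[0,-3,-7.2],[0,0.3,0.5],0.2],[[0,-4.4,-10.8],[0,0.3,0.5],0.2],[[0,-5.8,-14.4],[0,0.3,0.5],0.2],[[0,-7.3,-18],[0,0.3,0.5],0.2],[[0,-8.8,-21.6],[0,0.3,0.5],0.2],[[0,-10.2,-25.2],[0,0.3,0.5],0.2],[[0,-11.6,-28.8],[0,0.3,0.5],0.2],[[0,-13,-32.4],[0,0.3,0.5],0.2],[[0,-14.5,-35.9],[0,0.3,0.5],0.2]])

```text
t: 34.08
tool_pos: [0.5461, -0.1987, 0.2144]
tool_rot: [-1.126, 1.266, 1.124]
contact_force: [0.7, 0.3, -0.7]
opening: 0.0265
```

step_arm(moves=[[[2,0,0],[0,0,0],0.2],[[4,0,0],[0,0,0],0.2],[[6,0,0],[0,0,0],0.2],[[7,0,0],[0,0,0],0.2],[[7,0,0],[0,0,0],0.2],[[7,0,0],[0,0,0],0.2],[[7,0,0],[0,0,0],0.2],[[7,0,0],[0,0,0],0.2],[[7,0,0],[0,0,0],0.2],[[7,0,0],[0,0,0],0.2]])

```text
t: 34.92
tool_pos: [0.5465, -0.1991, 0.1457]
tool_rot: [-1.127, 1.265, 1.122]
contact_force: [-0.2, 0.5, -1.5]
opening: 0.0262
```

```bash
python3 - <<'E'
from stds import *
goal(rw(-.103,-.016,.12),np.pi/2-.11)
E
```

```text
at [ 0.5465 -0.1991  0.1457] op 0.0262 F [-0.2  0.5 -1.5] t 34.9
shift cm [ 2.56 -0.21  0.61] turn [-0.28 -0.25 -0.01]
q6 -1.93 axes
 [[-0.001 -0.993  0.115]
 [-0.004  0.115  0.993]
 [-1.     0.    -0.004]]
```

step_arm(moves=[[[0,-0.1,0.3],[-0.3,-0.2,0],0.2],[[0.3,-0.2,0.6],[-0.3,-0.2,0],0.2],[[0.6,-0.2,0.6],[-0.3,-0.2,0],0.2],[[0.9,-0.2,0.6],[-0.3,-0.2,0],0.2],[[1,-0.2,0.6],[-0.3,-0.2,0],0.2],[[1,-0.2,0.6],[-0.3,-0.2,0],0.2],[[1,-0.2,0.6],[-0.3,-0.2,0],0.2],[[1,-0.2,0.6],[-0.3,-0.2,0],0.2],[[1,-0.2,0.6],[-0.3,-0.2,0],0.2],[[1,-0.2,0.6],[-0.3,-0.2,0],0.2]])

```text
t: 35.75
tool_pos: [0.5493, -0.1935, 0.1358]
tool_rot: [-1.129, 1.26, 1.128]
contact_force: [0.1, -0.5, -0.2]
opening: 0.0265
```

```bash
python3 - <<'E'
from stds import *
goal(rw(-.103,-.016,.119),np.pi/2-.11)
E
```

```text
at [ 0.5493 -0.1935  0.1358] op 0.0265 F [ 0.1 -0.5 -0.2] t 35.8
shift cm [ 1.68 -0.    0.01] turn [ 0.02 -0.05  0.01]
q6 -1.93 axes
 [[ 0.    -0.994  0.109]
 [-0.001  0.109  0.994]
 [-1.    -0.    -0.001]]
```

step_arm(moves=[[[0.4,0,0],[0,0,0],0.2],[[0.8,0,0],[0,0,0],0.2],[[1.1,0,0],[0,0,0],0.2],[[1.4,0,0],[0,0,0],0.2],[[1.6,0,0],[0,0,0],0.2],[[1.7,0,0],[0,0,0],0.2],[[1.8,0,0],[0,0,0],0.2],[[1.8,0,0],[0,0,0],0.2],[[1.8,0,0],[0,0,0],0.2],[[1.8,0,0],[0,0,0],0.2]])

```text
t: 36.58
tool_pos: [0.5495, -0.1934, 0.1184]
tool_rot: [-1.129, 1.259, 1.127]
contact_force: [-2.5, 1.5, 3.0]
opening: 0.0265
```

step_arm(moves=[[[-0.1,0,0],[0,0,0],0.2],[[-0.1,0,0],[0,0,0],0.28],[[-0.1,0,0],[0,0,0],0.34],[[-0.1,0,0],[0,0,0],0.4],[[-0.1,0,0],[0,0,0],0.44],[[-0.1,0,0],[0,0,0],0.44],[[-0.1,0,0],[0,0,0],0.44],[[-2.5,0,0],[0,0,0],0.44],[[-5.5,0,0],[0,0,0],0.44],[[-9,0,0],[0,0,0],0.44]])

```text
t: 37.42
tool_pos: [0.5481, -0.1927, 0.2069]
tool_rot: [-1.125, 1.261, 1.131]
contact_force: [1.1, -0.1, -0.7]
opening: 0.0375
```

```bash
python3 - <<'E'
from stds import *
blobs("side");blobs("top")
goal([.5463,.218,.2],np.pi/2-.11)
E
```

```text
side [285.7 319.9] 90 [10 12] [0.5474 0.2193]
side [287.3 348.3] 106 [11 13] [0.5332 0.2993]
top [195.7 220.8] 46 [8 8] [0.5456 0.217 ]
top [169.4 224.9] 50 [8 7] [0.5319 0.2959]
at [ 0.5529 -0.195   0.2162] op 0.0379 F [ 0.2 -0.2 -0.1] t 37.5
shift cm [ 1.34  5.19 40.99] turn [ 0.02 -0.3   0.73]
q6 -1.93 axes
 [[ 0.012 -0.994  0.109]
 [-0.007  0.109  0.994]
 [-1.    -0.013 -0.005]]
```

step_arm(moves=[[[0,1.5,3.5],[0,0,0.4],0.44],[[0,3,7.2],[0,-0.3,0.7],0.44],[[0,4.5,11],[0,-0.3,0.7],0.44],[[0,5,15],[0,-0.3,0.7],0.44],[[0,5.2,19],[0,-0.3,0.7],0.44],[[0,5.2,23],[0,-0.3,0.7],0.44],[[0,5.2,27],[0,-0.3,0.7],0.44],[[0,5.2,31],[0,-0.3,0.7],0.44],[[0,5.2,35],[0,-0.3,0.7],0.44],[[0,5.2,39],[0,-0.3,0.7],0.44]])

```text
t: 38.35
tool_pos: [0.5436, 0.2003, 0.2131]
tool_rot: [-1.129, 1.259, 1.128]
contact_force: [0.5, -0.1, -0.3]
opening: 0.0372
```

step_arm(moves=[[[0,0,1],[0,0,0],0.44],[[0,0,2],[0,0,0],0.44],[[2,0,2],[0,0,0],0.44],[[4,0,2],[0,0,0],0.44],[[6,0,2],[0,0,0],0.44],[[7,0,2],[0,0,0],0.44],[[7,0,2],[0,0,0],0.44],[[7,0,2],[0,0,0],0.45],[[7,0,2],[0,0,0],0.45],[[7,0,2],[0,0,0],0.45]])

```text
t: 39.18
tool_pos: [0.5469, 0.2202, 0.145]
tool_rot: [-1.129, 1.256, 1.126]
contact_force: [0.3, -0.3, -1.0]
opening: 0.0383
```

```bash
python3 - <<'E'
from stds import *
goal([.5463,.218,.1],np.pi/2-.11)
I=blobs("side"); I=cams.get_image("top"); print([(np.round(x["at"],1).tolist(),round(x["conf"],2)) for x in finder.find_in("top","std1")],proj(I,[rw(-.1035,-.048,.027),rw(-.1035,-.016,.027)]))
E
```

```text
at [0.5469 0.2202 0.145 ] op 0.0383 F [ 0.3 -0.3 -1. ] t 39.2
shift cm [ 4.5   0.05 -0.23] turn [0.01 0.05 0.2 ]
q6 -1.2 axes
 [[ 0.004 -0.994  0.11 ]
 [ 0.001  0.11   0.994]
 [-1.    -0.003  0.001]]
side [285.7 319.9] 89 [10 12] [0.5474 0.2191]
side [287.2 348.4] 105 [11 13] [0.5333 0.2994]
[([343.7, 218.2], 0.57), ([334.9, 223.8], 0.39)] [[345.57934138 220.66840301]
 [334.72109423 221.30998585]]
```

step_arm(moves=[[[0.5,0.05,-0.2],[0,0,0.2],0.45],[[1.5,0.05,-0.2],[0,0,0.2],0.45],[[2.5,0.05,-0.2],[0,0,0.2],0.45],[[3.5,0.05,-0.2],[0,0,0.2],0.45],[[4.4,0.05,-0.2],[0,0,0.2],0.45],[[4.5,0.05,-0.2],[0,0,0.2],0.45],[[4.5,0.05,-0.2],[0,0,0.2],0.45],[[4.5,0.05,-0.2],[0,0,0.2],0.35],[[4.5,0.05,-0.2],[0,0,0.2],0.25],[[4.5,0.05,-0.2],[0,0,0.2],0.2]])

```text
t: 40.17
tool_pos: [0.5464, 0.2185, 0.1002]
tool_rot: [-1.128, 1.258, 1.128]
contact_force: [-0.5, -0.8, -0.7]
opening: 0.0266
```

step_arm(moves=[[[0,0,0],[0,0,0],0.2],[[0,0,0],[0,0,0],0.2],[[0,0,0],[0,0,0],0.2],[[-1,0,0],[0,0,0],0.2],[[-2.5,0,0],[0,0,0],0.2],[[-5,0,0],[0,0,0],0.2],[[-8,0,-1],[0,0,0],0.2],[[-11,0,-3],[0,0,0],0.2],[[-12,0,-6],[0,0,0],0.2],[[-12,0,-9],[0,0,0],0.2]])

```text
t: 41.0
tool_pos: [0.5386, 0.1288, 0.2262]
tool_rot: [-1.132, 1.249, 1.124]
contact_force: [1.0, 0.9, -0.9]
opening: 0.0264
```

```bash
python3 - <<'E'
from stds import *
goal(rw(-.1035,.016,.21),np.pi/2-.11)
blobs("side");blobs("top")
E
```

```text
at [0.5386 0.1288 0.2262] op 0.0264 F [ 1.   0.9 -0.9] t 41.0
shift cm [  1.57  -3.89 -28.78] turn [0.14 0.17 0.55]
q6 -1.36 axes
 [[ 0.01  -0.994  0.107]
 [ 0.002  0.107  0.994]
 [-1.    -0.01   0.003]]
side [287.3 348.4] 107 [11 13] [0.5332 0.2993]
```

step_arm(moves=[[[0,0,-3.5],[0,0,0.3],0.2],[[0,0,-7],[0,0.2,0.5],0.2],[[0,0,-10.5],[0,0.2,0.5],0.2],[[0,-0.5,-14],[0,0.2,0.5],0.2],[[0,-1,-17.5],[0,0.2,0.5],0.2],[[0,-1.7,-21],[0,0.2,0.5],0.2],[[0,-2.5,-24.5],[0,0.2,0.5],0.2],[[0,-3.2,-27.5],[0,0.2,0.5],0.2],[[0,-3.8,-28.7],[0,0.2,0.5],0.2],[[0,-3.8,-28.7],[0,0.2,0.5],0.2]])

```text
t: 41.93
tool_pos: [0.5428, -0.1654, 0.2225]
tool_rot: [-1.123, 1.268, 1.125]
contact_force: [-0.1, -0.4, -1.4]
opening: 0.0264
```

step_arm(moves=[[[2,0,0],[0,0,0],0.2],[[4,0,0],[0,0,0],0.2],[[6,0,0],[0,0,0],0.2],[[8,0,0],[0,0,0],0.2],[[8.8,0,0],[0,0,0],0.2],[[8.8,0,0],[0,0,0],0.2],[[8.8,0,0],[0,0,0],0.2],[[8.8,0,0],[0,0,0],0.2],[[8.8,0,0],[0,0,0],0.2],[[8.8,0,0],[0,0,0],0.2]])

```text
t: 42.77
tool_pos: [0.5433, -0.1659, 0.1362]
tool_rot: [-1.125, 1.267, 1.123]
contact_force: [-0.2, -0.2, -0.5]
opening: 0.0268
```

```bash
python3 - <<'E'
from stds import *
goal(rw(-.1035,.016,.119),np.pi/2-.11)
E
```

```text
at [ 0.5433 -0.1659  0.1362] op 0.0268 F [-0.2 -0.2 -0.5] t 42.8
shift cm [ 1.72 -0.27  0.48] turn [-0.36 -0.23 -0.12]
q6 -1.88 axes
 [[-0.003 -0.993  0.116]
 [-0.004  0.116  0.993]
 [-1.     0.002 -0.004]]
```

step_arm(moves=[[[0,-0.15,0.25],[-0.4,-0.2,-0.1],0.2],[[0,-0.27,0.48],[-0.4,-0.2,-0.1],0.2],[[0,-0.27,0.48],[-0.4,-0.2,-0.1],0.2],[[0,-0.27,0.48],[-0.4,-0.2,-0.1],0.2],[[0,-0.27,0.48],[-0.4,-0.2,-0.1],0.2],[[0.3,-0.27,0.48],[-0.4,-0.2,-0.1],0.2],[[0.5,-0.27,0.48],[-0.4,-0.2,-0.1],0.2],[[0.5,-0.27,0.48],[-0.4,-0.2,-0.1],0.2],[[0.5,-0.27,0.48],[-0.4,-0.2,-0.1],0.2],[[0.5,-0.27,0.48],[-0.4,-0.2,-0.1],0.2]])

```text
t: 43.6
tool_pos: [0.5464, -0.1615, 0.1311]
tool_rot: [-1.128, 1.26, 1.128]
contact_force: [0.3, -0.6, -0.3]
opening: 0.0267
```

```bash
python3 - <<'E'
from stds import *
goal(rw(-.1035,.016,.119),np.pi/2-.11)
E
```

```text
at [ 0.5464 -0.1615  0.1311] op 0.0267 F [ 0.3 -0.6 -0.3] t 43.6
shift cm [ 1.21 -0.01 -0.  ] turn [ 0.03 -0.03 -0.04]
q6 -1.88 axes
 [[-0.001 -0.994  0.109]
 [-0.     0.109  0.994]
 [-1.     0.001 -0.   ]]
```

step_arm(moves=[[[0.4,0,0],[0,0,0],0.2],[[0.7,0,0],[0,0,0],0.2],[[0.9,0,0],[0,0,0],0.2],[[1.1,0,0],[0,0,0],0.2],[[1.2,0,0],[0,0,0],0.2],[[1.25,0,0],[0,0,0],0.2],[[1.3,0,0],[0,0,0],0.2],[[1.3,0,0],[0,0,0],0.2],[[1.3,0,0],[0,0,0],0.2],[[1.3,0,0],[0,0,0],0.2]])

```text
t: 44.43
tool_pos: [0.5465, -0.1615, 0.1182]
tool_rot: [-1.128, 1.26, 1.128]
contact_force: [-0.3, 0.5, -0.5]
opening: 0.0263
```

step_arm(moves=[[[0.1,0,0],[0,0,0],0.2],[[0.1,0,0],[0,0,0],0.28],[[0,0,0],[0,0,0],0.34],[[0,0,0],[0,0,0],0.4],[[0,0,0],[0,0,0],0.44],[[0,0,0],[0,0,0],0.44],[[0,0,0],[0,0,0],0.44],[[-2.5,0,0],[0,0,0],0.44],[[-5.5,0,0],[0,0,0],0.44],[[-9,0,0],[0,0,0],0.44]])

```text
t: 45.27
tool_pos: [0.5452, -0.1609, 0.2068]
tool_rot: [-1.125, 1.262, 1.132]
contact_force: [0.0, -0.7, -0.3]
opening: 0.0374
```

```bash
python3 - <<'E'
from stds import *
blobs("side");blobs("top")
goal([.5325,.298,.21],np.pi/2-.11)
E
```

```text
side [287.2 348.3] 106 [11 13] [0.5333 0.2993]
top [169.4 224.9] 50 [8 7] [0.5319 0.2959]
at [ 0.55   -0.1629  0.2159] op 0.0377 F [ 0.8 -0.7  0.1] t 45.4
shift cm [ 0.31  6.77 45.63] turn [ 0.04 -0.25  0.67]
q6 -1.88 axes
 [[ 0.011 -0.994  0.109]
 [-0.006  0.109  0.994]
 [-1.    -0.012 -0.004]]
```

step_arm(moves=[[[0,1.5,3.5],[0,0,0.4],0.44],[[0,3,7.2],[0,-0.2,0.7],0.44],[[0,4.5,11],[0,-0.2,0.7],0.44],[[0,5.5,15],[0,-0.2,0.7],0.44],[[0,6.2,19],[0,-0.2,0.7],0.44],[[0,6.7,23],[0,-0.2,0.7],0.44],[[0,6.7,27],[0,-0.2,0.7],0.44],[[0,6.7,31],[0,-0.2,0.7],0.44],[[0,6.7,35],[0,-0.2,0.7],0.44],[[0,6.7,39],[0,-0.2,0.7],0.44]])

```text
t: 46.2
tool_pos: [0.5255, 0.2341, 0.2129]
tool_rot: [-1.129, 1.26, 1.128]
contact_force: [0.5, -0.1, -1.0]
opening: 0.0375
```

step_arm(moves=[[[0,0,2.5],[0,0,0],0.44],[[0,0,5],[0,0,0],0.44],[[1,0,6.5],[0,0,0],0.44],[[3,0,6.5],[0,0,0],0.44],[[5,0,6.5],[0,0,0],0.44],[[7,0,6.5],[0,0,0],0.44],[[7,0,6.5],[0,0,0],0.44],[[7,0,6.5],[0,0,0],0.45],[[7,0,6.5],[0,0,0],0.45],[[7,0,6.5],[0,0,0],0.45]])

```text
t: 47.03
tool_pos: [0.5337, 0.299, 0.1449]
tool_rot: [-1.129, 1.257, 1.127]
contact_force: [0.0, 0.6, -1.4]
opening: 0.0386
```

```bash
python3 - <<'E'
from stds import *
goal([.5326,.2975,.1],np.pi/2-.11)
blobs("side"); I=cams.get_image("top"); print([(np.round(x["at"],1).tolist(),round(x["conf"],2)) for x in finder.find_in("top","std1")],proj(I,[rw(-.1035,-.048+.032*i,.027) for i in range(3)]))
E
```

```text
at [0.5337 0.299  0.1449] op 0.0386 F [ 0.   0.6 -1.4] t 47.0
shift cm [ 4.49  0.1  -0.16] turn [0.04 0.03 0.13]
q6 -1.07 axes
 [[ 0.002 -0.994  0.109]
 [ 0.     0.109  0.994]
 [-1.    -0.002  0.   ]]
side [286.4 316.6] 289 [15 32] [0.5472 0.209 ]
side [287.3 348.3] 106 [11 13] [0.5331 0.2992]
[([324.5, 221.9], 0.47), ([320.5, 179.1], 0.45), ([334.7, 222.4], 0.43), ([345.7, 217.7], 0.42)] [[345.57934138 220.66840301]
 [334.72109423 221.30998585]
 [323.82970609 221.95039692]]
```

Three standards confirmed in wells 1–3 (top detections at the expected pixels). Grasp the fourth.

step_arm(moves=[[[0.5,0.1,-0.1],[0,0,0.1],0.45],[[1.5,0.1,-0.15],[0,0,0.1],0.45],[[2.5,0.1,-0.15],[0,0,0.1],0.45],[[3.5,0.1,-0.15],[0,0,0.1],0.45],[[4.4,0.1,-0.15],[0,0,0.1],0.45],[[4.5,0.1,-0.15],[0,0,0.1],0.45],[[4.5,0.1,-0.15],[0,0,0.1],0.45],[[4.5,0.1,-0.15],[0,0,0.1],0.35],[[4.5,0.1,-0.15],[0,0,0.1],0.25],[[4.5,0.1,-0.15],[0,0,0.1],0.2]])

```text
t: 48.02
tool_pos: [0.5328, 0.2977, 0.1003]
tool_rot: [-1.128, 1.257, 1.128]
contact_force: [0.4, 0.4, -0.5]
opening: 0.0264
```

step_arm(moves=[[[0,0,0],[0,0,0],0.2],[[0,0,0],[0,0,0],0.2],[[0,0,0],[0,0,0],0.2],[[-1,0,0],[0,0,0],0.2],[[-2.5,0,0],[0,0,0],0.2],[[-5,0,0],[0,0,0],0.2],[[-8,0,-2],[0,0,0],0.2],[[-11,0,-5],[0,0,0],0.2],[[-12,0,-8.5],[0,0,0],0.2],[[-12,0,-12],[0,0,0],0.2]])

```text
t: 48.85
tool_pos: [0.5216, 0.1779, 0.2263]
tool_rot: [-1.132, 1.248, 1.123]
contact_force: [0.8, -1.0, -0.3]
opening: 0.0264
```

```bash
python3 - <<'E'
from stds import *
goal(rw(-.1035,.048,.21),np.pi/2-.11)
blobs("side");blobs("top")
E
```

```text
at [0.5216 0.1779 0.2263] op 0.0264 F [ 0.8 -1.  -0.3] t 48.9
shift cm [  1.58  -5.53 -30.34] turn [0.14 0.2  0.59]
q6 -1.27 axes
 [[ 0.011 -0.994  0.107]
 [ 0.002  0.107  0.994]
 [-1.    -0.01   0.003]]
```

step_arm(moves=[[[0,0,-3.5],[0,0,0.3],0.2],[[0,0,-7],[0,0.2,0.5],0.2],[[0,0,-10.5],[0,0.2,0.5],0.2],[[0,-0.8,-14],[0,0.2,0.5],0.2],[[0,-1.6,-17.5],[0,0.2,0.5],0.2],[[0,-2.5,-21],[0,0.2,0.5],0.2],[[0,-3.4,-24.5],[0,0.2,0.5],0.2],[[0,-4.5,-27.5],[0,0.2,0.5],0.2],[[0,-5.6,-30],[0,0.2,0.5],0.2],[[0,-5.6,-30],[0,0.2,0.5],0.2]])

```text
t: 49.78
tool_pos: [0.5426, -0.1335, 0.2234]
tool_rot: [-1.124, 1.269, 1.122]
contact_force: [-0.8, -0.2, -1.1]
opening: 0.0263
```

step_arm(moves=[[[2,0,0],[0,0,0],0.2],[[4,0,0],[0,0,0],0.2],[[6,0,0],[0,0,0],0.2],[[8,0,0],[0,0,0],0.2],[[8.8,0,0],[0,0,0],0.2],[[8.8,0,0],[0,0,0],0.2],[[8.8,0,0],[0,0,0],0.2],[[8.8,0,0],[0,0,0],0.2],[[8.8,0,0],[0,0,0],0.2],[[8.8,0,0],[0,0,0],0.2]])

```text
t: 50.62
tool_pos: [0.5432, -0.1342, 0.1371]
tool_rot: [-1.126, 1.267, 1.12]
contact_force: [0.2, -0.2, -1.9]
opening: 0.0263
```

```bash
python3 - <<'E'
from stds import *
goal(rw(-.1035,.048,.119),np.pi/2-.11)
E
```

```text
at [ 0.5432 -0.1342  0.1371] op 0.0263 F [ 0.2 -0.2 -1.9] t 50.6
shift cm [ 1.81 -0.04  0.47] turn [-0.45 -0.33 -0.01]
q6 -1.82 axes
 [[-0.001 -0.993  0.118]
 [-0.006  0.118  0.993]
 [-1.     0.    -0.006]]
```

step_arm(moves=[[[0,0,0.25],[-0.4,-0.3,0],0.2],[[0,-0.05,0.47],[-0.4,-0.3,0],0.2],[[0,-0.05,0.47],[-0.4,-0.3,0],0.2],[[0,-0.05,0.47],[-0.4,-0.3,0],0.2],[[0,-0.05,0.47],[-0.4,-0.3,0],0.2],[[0.3,-0.05,0.47],[-0.4,-0.3,0],0.2],[[0.5,-0.05,0.47],[-0.4,-0.3,0],0.2],[[0.5,-0.05,0.47],[-0.4,-0.3,0],0.2],[[0.5,-0.05,0.47],[-0.4,-0.3,0],0.2],[[0.5,-0.05,0.47],[-0.4,-0.3,0],0.2]])

```text
t: 51.45
tool_pos: [0.5442, -0.1296, 0.1319]
tool_rot: [-1.127, 1.26, 1.127]
contact_force: [-0.6, 0.6, -0.9]
opening: 0.0265
```

```bash
python3 - <<'E'
from stds import *
goal(rw(-.1035,.048,.119),np.pi/2-.11)
E
```

```text
at [ 0.5442 -0.1296  0.1319] op 0.0265 F [-0.6  0.6 -0.9] t 51.5
shift cm [ 1.29 -0.    0.  ] turn [-0.05 -0.03 -0.02]
q6 -1.83 axes
 [[-0.    -0.994  0.111]
 [-0.001  0.111  0.994]
 [-1.     0.    -0.001]]
```

step_arm(moves=[[[0.4,0,0],[0,0,0],0.2],[[0.7,0,0],[0,0,0],0.2],[[0.9,0,0],[0,0,0],0.2],[[1.1,0,0],[0,0,0],0.2],[[1.2,0,0],[0,0,0],0.2],[[1.3,0,0],[0,0,0],0.2],[[1.4,0,0],[0,0,0],0.2],[[1.4,0,0],[0,0,0],0.2],[[1.4,0,0],[0,0,0],0.2],[[1.4,0,0],[0,0,0],0.2]])

```text
t: 52.28
tool_pos: [0.5442, -0.1297, 0.118]
tool_rot: [-1.128, 1.26, 1.127]
contact_force: [-0.1, 1.3, -1.1]
opening: 0.0263
```

step_arm(moves=[[[0,0,0],[0,0,0],0.2],[[0,0,0],[0,0,0],0.28],[[0,0,0],[0,0,0],0.34],[[0,0,0],[0,0,0],0.4],[[0,0,0],[0,0,0],0.44],[[0,0,0],[0,0,0],0.44],[[0,0,0],[0,0,0],0.44],[[-2.5,0,0],[0,0,0],0.44],[[-5.5,0,0],[0,0,0],0.44],[[-9,0,0],[0,0,0],0.44]])

```text
t: 53.12
tool_pos: [0.5429, -0.1291, 0.2068]
tool_rot: [-1.124, 1.262, 1.131]
contact_force: [0.8, 0.0, -0.4]
opening: 0.0377
```

```bash
python3 - <<'E'
from stds import *
I=cams.get_image("side");print([(np.round(x["at"],1).tolist(),round(x["conf"],2)) for x in finder.find_in("side","std1")],proj(I,[rw(-.1035,-.048+.032*i,.027) for i in range(4)]))
goal([.5061,.0977,.22],np.pi/2-.11)
E
```

```text
[([345.7, 181.1], 0.66)] [[304.68516879 209.15588798]
 [304.36588764 214.76186476]
 [304.03419399 220.59393393]
 [303.68933284 226.66636522]]
at [ 0.5478 -0.1309  0.2158] op 0.0376 F [ 0.1 -0.6  0.1] t 53.2
shift cm [-0.59  6.67 22.26] turn [-0.05 -0.22  0.7 ]
q6 -1.83 axes
 [[ 0.012 -0.994  0.111]
 [-0.005  0.111  0.994]
 [-1.    -0.012 -0.004]]
```

step_arm(moves=[[[0,1,3],[0,0,0.4],0.44],[[0,2,6.5],[0,-0.2,0.7],0.44],[[0,3,10],[0,-0.2,0.7],0.44],[[0,4,13.5],[0,-0.2,0.7],0.44],[[0,5,17],[0,-0.2,0.7],0.44],[[0,6,20],[0,-0.2,0.7],0.44],[[0,6.7,22.2],[0,-0.2,0.7],0.44],[[0,6.7,22.2],[0,-0.2,0.7],0.44],[[0,6.7,22.2],[0,-0.2,0.7],0.44],[[0,6.7,22.2],[0,-0.2,0.7],0.44]])

```text
t: 54.05
tool_pos: [0.5058, 0.0968, 0.2138]
tool_rot: [-1.128, 1.26, 1.127]
contact_force: [0.1, -0.6, -1.3]
opening: 0.0375
```

```bash
python3 - <<'E'
from stds import *
goal([.5055,.0977,.16],np.pi/2-.11)
I={n:cams.get_image(n) for n in("side","top")}
for n in I: print([(np.round(x["at"],1).tolist(),round(x["conf"],2)) for x in finder.find_in(n,"std1")])
tp=ctrl.get_obs()["tool_pos"];print(finder.tip_of("side","tongs")[:1],proj(I["side"],tp-[0,0,.087]),[(k,finder.tip_of("side",k)[:1]) for k in("rung","holder")])
a=I["side"]["pixels"][190:240,280:330];b=I["top"]["pixels"][195:245,300:360]; 
im=np.hstack([cv2.resize(a,(350,350),interpolation=2),cv2.resize(b,(420,350),interpolation=2)])
cv2.imwrite("pics/s16.png",im)
E
```

```text
at [0.5058 0.0968 0.2138] op 0.0375 F [ 0.1 -0.6 -1.3] t 54.0
shift cm [5.38 0.04 0.09] turn [-0.04 -0.05 -0.01]
q6 -1.42 axes
 [[-0.    -0.994  0.11 ]
 [-0.001  0.11   0.994]
 [-1.     0.    -0.001]]
[([185.6, 325.6], 0.43)]
[([344.8, 218.6], 0.6), ([312.9, 221.8], 0.48), ([332.7, 224.3], 0.41)]
[{'at': [312.5, 242.3], 'conf': 0.84}] [[310.73688248 243.73749797]] [('rung', [{'at': [308.9, 184.7], 'conf': 0.62}]), ('holder', [{'at': [310.4, 292.0], 'conf': 0.82}])]
```

View pics/s16.png

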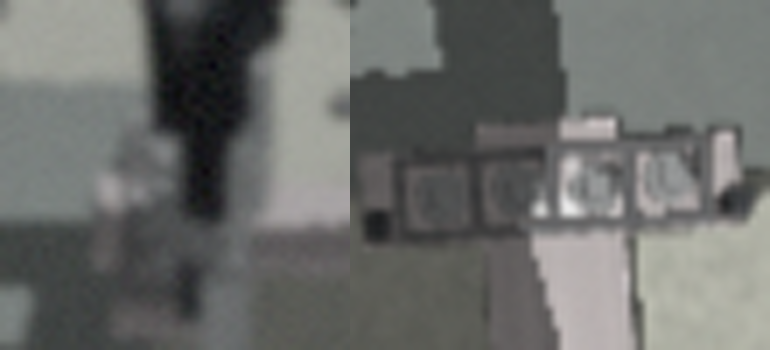

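step_arm(moves=[[[1.5,0.05,0.1],[0,0,0],0.44],[[3,0.05,0.1],[0,0,0],0.44],[[4.5,0.05,0.1],[0,0,0],0.44],[[5.5,0.05,0.1],[0,0,0],0.44],[[5.5,0.05,0.1],[0,0,0],0.44],[[5.5,0.05,0.1],[0,0,0],0.44],[[5.5,0.05,0.1],[0,0,0],0.44],[[5.5,0.05,0.1],[0,0,0],0.44],[[5.5,0.05,0.1],[0,0,0],0.44],[[5.5,0.05,0.1],[0,0,0],0.44]])

```text
t: 55.23
tool_pos: [0.5061, 0.0976, 0.16]
tool_rot: [-1.127, 1.259, 1.125]
contact_force: [-0.5, -1.4, -1.1]
opening: 0.0375
```

```bash
python3 - <<'E'
from stds import *
goal([.5055,.0977,.092],np.pi/2-.11)
I=cams.get_image("side");tp=ctrl.get_obs()["tool_pos"];print(finder.tip_of("side","tongs")[:1],proj(I,tp-[0,0,.087]),proj(I,tp*[1,1,0]+[0,0,.06]))
x0,y0=285,235
im=cv2.resize(I["pixels"][y0:y0+50,x0:x0+50],None,fx=9,fy=9,interpolation=2)
cv2.imwrite("pics/s17.png",im)
E
```

```text
at [0.5061 0.0976 0.16  ] op 0.0375 F [-0.5 -1.4 -1.1] t 55.2
shift cm [6.8  0.07 0.01] turn [-0.11 -0.01  0.09]
q6 -1.41 axes
 [[ 0.002 -0.994  0.112]
 [-0.     0.112  0.994]
 [-1.    -0.002 -0.   ]]
[{'at': [311.3, 263.7], 'conf': 0.74}] [[310.29709959 263.48196438]] [[310.20141189 267.92264109]]
```

View pics/s17.png

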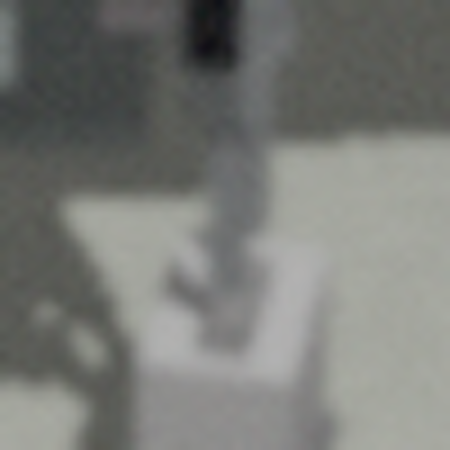

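step_arm(moves=[[[0.6,0.05,0],[0,0,0],0.44],[[1.2,0.05,0],[0,0,0],0.44],[[1.8,0.05,0],[0,0,0],0.44],[[2.4,0.05,0],[0,0,0],0.44],[[3,0.05,0],[0,0,0],0.44],[[3,0.05,0],[0,0,0],0.44],[[3,0.05,0],[0,0,0],0.44],[[3,0.05,0],[0,0,0],0.44],[[3,0.05,0],[0,0,0],0.44],[[3,0.05,0],[0,0,0],0.44]])

```text
t: 56.17
tool_pos: [0.5056, 0.0976, 0.13]
tool_rot: [-1.127, 1.259, 1.125]
contact_force: [0.2, 0.8, -1.0]
opening: 0.0376
```

step_arm(moves=[[[0.6,0,0],[0,0,0],0.44],[[1.2,0,0],[0,0,0],0.44],[[1.8,0,0],[0,0,0],0.44],[[2.4,0,0],[0,0,0],0.44],[[3,0,0],[0,0,0],0.44],[[3.4,0,0],[0,0,0],0.44],[[3.6,0,0],[0,0,0],0.44],[[3.7,0,0],[0,0,0],0.44],[[3.8,0,0],[0,0,0],0.44],[[3.9,0,0],[0,0,0],0.44]])

```text
t: 57.0
tool_pos: [0.506, 0.0976, 0.092]
tool_rot: [-1.128, 1.259, 1.125]
contact_force: [-2.1, -0.6, 6.3]
opening: 0.0375
```

Shoulders rest on the rim (z .092, force 6 N). Release and rise.

step_arm(moves=[[[-0.05,0,0],[0,0,0],0.5],[[-0.05,0,0],[0,0,0],0.6],[[-0.05,0,0],[0,0,0],0.8],[[-0.05,0,0],[0,0,0],1],[[-0.05,0,0],[0,0,0],1],[[-2,0,0],[0,0,0],1],[[-5,0,0],[0,0,0],1],[[-8,0,0],[0,0,0],1],[[-11,0,0],[0,0,0],1],[[-14,0,0],[0,0,0],1]])

```text
t: 57.83
tool_pos: [0.5055, 0.0976, 0.2332]
tool_rot: [-1.128, 1.259, 1.125]
contact_force: [0.9, 0.5, -0.7]
opening: 0.0854
```

```bash
python3 - <<'E'
from stds import *
goal(rw(-.2215,0,.2),YAW+np.pi/2)
I=cams.get_image("side")
print(finder.tip_of("side","tongs")[:2],proj(I,[.505,.098,.005]),proj(I,[.505,.098,.115]),finder.find_in("side","tongs")[:2])
E
```

```text
at [0.5055 0.0976 0.2332] op 0.0854 F [ 0.9  0.5 -0.7] t 57.8
shift cm [  3.32   4.35 -29.03] turn [-10.56  -0.03   0.1 ]
q6 -1.41 axes
 [[ 0.002 -0.994  0.112]
 [-0.     0.112  0.994]
 [-1.    -0.002 -0.   ]]
[] [[310.17436802 286.67950734]] [[311.01150951 248.595728  ]] [{'at': [310.0, 258.2], 'conf': 0.68}, {'at': [275.4, 177.2], 'conf': 0.56}]
```

step_arm(moves=[[[0,0.8,-3],[-2,0,0],1],[[0,1.5,-6],[-4,0,0],1],[[0,2.2,-9.5],[-6,0,0],1],[[0,2.9,-13],[-8,0,0],1],[[0,3.5,-16.5],[-10.5,0,0],1],[[0,4,-20],[-10.5,0,0],1],[[0,4.3,-23.5],[-10.5,0,0],1],[[0,4.3,-27],[-10.5,0,0],1],[[0,4.3,-29],[-10.5,0,0],1],[[0,4.3,-29],[-10.5,0,0],1]])

```text
t: 58.82
tool_pos: [0.4311, -0.1885, 0.2331]
tool_rot: [-1.261, 1.173, 1.254]
contact_force: [-0.3, -0.2, 0.1]
opening: 0.0851
```

```bash
python3 - <<'E'
from stds import *
goal(rw(-.2195,0,.052),YAW+np.pi/2)
I=cams.get_image("side");print(finder.tip_of("side","carriage_knob")[:2],proj(I,rw(-.2195,0,.048)))
I=cams.get_image("top");print(finder.find_in("top","tongs")[:2],finder.find_in("top","std1"))
E
```

```text
at [ 0.4311 -0.1885  0.2331] op 0.0851 F [-0.3 -0.2  0.1] t 58.8
shift cm [18.11  0.    0.25] turn [-0.34 -0.01  0.34]
q6 -2.21 axes
 [[ 0.006 -0.998 -0.066]
 [ 0.    -0.066  0.998]
 [-1.    -0.006 -0.   ]]
[{'at': [349.0, 214.8], 'conf': 0.87}] [[345.52808491 212.44648829]]
[{'at': [230.5, 234.3], 'conf': 0.48}] [{'at': [311.1, 220.7], 'conf': 0.47}]
```

step_arm(moves=[[[3,0,0.2],[-0.3,0,0.3],1],[[7,0,0.25],[-0.3,0,0.3],1],[[11,0,0.25],[-0.3,0,0.3],1],[[14,0,0.25],[-0.3,0,0.3],1],[[16.5,0,0.25],[-0.3,0,0.3],1],[[18,0,0.25],[-0.3,0,0.3],1],[[18,0,0.25],[-0.3,0,0.3],1],[[18,0,0.25],[-0.3,0,0.3],0.5],[[18,0,0.25],[-0.3,0,0.3],0],[[18,0,0.25],[-0.3,0,0.3],0]], grip_force=25)

```text
t: 59.9
tool_pos: [0.435, -0.1823, 0.0562]
tool_rot: [-1.271, 1.168, 1.262]
contact_force: [0.2, -0.2, -0.1]
opening: 0.0516
```

step_arm(moves=[[[0,0,0],[0,0,0],0],[[0,0,0],[0,0,0],0],[[0,0,0],[0,0,0],0],[[0,-0.5,0],[0,0,0],0],[[0,-1.5,0],[0,0,0],0],[[0,-2.8,0],[0,0,0],0],[[0,-4.1,0],[0,0,0],0],[[0,-5.4,0],[0,0,0],0],[[0,-6.7,0],[0,0,0],0],[[0,-8,0],[0,0,0],0]])

```text
t: 60.73
tool_pos: [0.5159, -0.1784, 0.0579]
tool_rot: [-1.275, 1.171, 1.259]
contact_force: [-1.7, -7.5, 1.6]
opening: 0.0148
```

```bash
python3 - <<'E'
from stds import *
goal(rw(-.079,0,.05),YAW+np.pi/2); print(loc(ctrl.get_obs()["tool_pos"]))
E
```

```text
at [ 0.5159 -0.1784  0.0579] op 0.0148 F [-1.7 -7.5  1.6] t 60.7
shift cm [ 0.82 -5.62 -0.17] turn [ 0.38 -0.41  0.36]
q6 -2.12 axes
 [[ 0.007 -0.997 -0.079]
 [-0.007 -0.079  0.997]
 [-1.    -0.006 -0.007]]
[-0.13526062  0.00140775]
```

step_arm(moves=[[[0,-1,-0.1],[0.3,0,0],0],[[0,-2,-0.15],[0.3,0,0],0],[[0,-3,-0.15],[0.3,0,0],0],[[0,-4,-0.15],[0.3,0,0],0],[[0,-4.7,-0.15],[0.3,0,0],0],[[0,-5.2,-0.15],[0.3,0,0],0],[[0,-5.5,-0.15],[0.3,0,0],0],[[0,-5.7,-0.15],[0.3,0,0],0],[[0,-5.8,-0.15],[0.3,0,0],0],[[0,-5.8,-0.15],[0.3,0,0],0]])

```text
t: 61.57
tool_pos: [0.5739, -0.1743, 0.0579]
tool_rot: [-1.27, 1.172, 1.257]
contact_force: [-1.1, 5.5, 0.4]
opening: 0.0152
```

step_arm(moves=[[[0,-0.1,0],[0,0,0],0],[[0,-0.2,0],[0,0,0],0],[[0,-0.2,0],[0,0,0],0],[[0,-0.3,0],[0,0,0],0],[[0,-0.3,0],[0,0,0],0],[[0,-0.3,0],[0,0,0],0],[[0,-0.3,0],[0,0,0],0],[[0,-0.3,0],[0,0,0],0],[[0,-0.3,0],[0,0,0],0],[[0,-0.3,0],[0,0,0],0]])

```text
t: 62.4
tool_pos: [0.5748, -0.1742, 0.0578]
tool_rot: [-1.267, 1.177, 1.262]
contact_force: [-11.0, 2.9, 6.0]
opening: 0.0151
```

```bash
python3 - <<'E'
from stds import *
goal(rw(-.079,0,.05),YAW+np.pi/2); print(loc(ctrl.get_obs()["tool_pos"]))
for n in("side","top"): cams.get_image(n);print(finder.tip_of(n,"carriage_knob")[:2],finder.find_in(n,"std1"),finder.tip_of(n,"rung")[:1])
E
```

```text
at [ 0.5748 -0.1742  0.0578] op 0.0151 F [-11.    2.9   6. ] t 62.4
shift cm [ 0.78  0.28 -0.13] turn [ 0.1  -0.25 -0.03]
q6 -2.06 axes
 [[-0.    -0.997 -0.074]
 [-0.004 -0.074  0.997]
 [-1.     0.    -0.004]]
[-0.07620509  0.00132529]
[{'at': [297.7, 211.2], 'conf': 0.66}] [] [{'at': [273.1, 185.0], 'conf': 0.57}]
[{'at': [326.8, 212.1], 'conf': 0.36}] [{'at': [369.9, 261.5], 'conf': 0.24}] [{'at': [290.2, 190.2], 'conf': 0.41}]
```

step_arm(moves=[[[0,0.1,0],[0,0,0],0],[[0,0.1,0],[0,0,0],0.4],[[0,0.1,0],[0,0,0],0.7],[[0,0.1,0],[0,0,0],1],[[0,0.1,0],[0,0,0],1],[[-3,0.1,0],[0,0,0],1],[[-7,0.1,0],[0,0,0],1],[[-11,0.1,0],[0,0,0],1],[[-15,0.1,0],[0,0,0],1],[[-19,0.1,0],[0,0,0],1]])

```text
t: 63.63
tool_pos: [0.5737, -0.1735, 0.2499]
tool_rot: [-1.268, 1.177, 1.261]
contact_force: [1.5, -1.5, 0.3]
opening: 0.0853
```

step_arm(moves=[[[-2.5,0,0],[0,0,0],1],[[-5,0,0],[0,0,0],1],[[-5,0,0],[0,0,0],1],[[-5,-1,3],[0,0,0],1],[[-5,-2,6],[0,0,0],1],[[-5,-3,9],[0,0,0],1],[[-5,-4.2,11],[0,0,0],1],[[-5,-4.5,11.5],[0,0,0],1],[[-5,-4.5,11.5],[0,0,0],1],[[-5,-4.5,11.5],[0,0,0],1]])

```text
t: 64.47
tool_pos: [0.6099, -0.0556, 0.2986]
tool_rot: [-1.268, 1.178, 1.262]
contact_force: [-0.4, -0.4, -0.0]
opening: 0.0854
```

```bash
python3 - <<'E'
from stds import *
goal([.6115,-.0568,.233],YAW+np.pi/2)
I=cams.get_image("side");print([(k,finder.tip_of("side",k)[:1]) for k in ("carriage_knob","bar_grip","rung")])
E
```

```text
at [ 0.6099 -0.0556  0.2986] op 0.0854 F [-0.4 -0.4 -0. ] t 64.5
shift cm [ 6.56 -0.16 -0.09] turn [ 0.12 -0.32 -0.06]
q6 -1.86 axes
 [[-0.001 -0.997 -0.074]
 [-0.006 -0.074  0.997]
 [-1.     0.001 -0.006]]
[('carriage_knob', [{'at': [296.4, 213.5], 'conf': 0.78}]), ('bar_grip', [{'at': [277.1, 173.0], 'conf': 0.67}]), ('rung', [])]
```

Still hooked, carriage home. Grip the bar.

step_arm(moves=[[[2,-0.15,-0.1],[0,-0.3,0],1],[[4,-0.15,-0.1],[0,-0.3,0],1],[[5.5,-0.15,-0.1],[0,-0.3,0],1],[[6.5,-0.15,-0.1],[0,-0.3,0],1],[[6.5,-0.15,-0.1],[0,-0.3,0],0.5],[[6.5,-0.15,-0.1],[0,-0.3,0],0],[[6.5,-0.15,-0.1],[0,-0.3,0],0],[[6.5,-0.15,-0.1],[0,-0.3,0],0],[[6.5,-0.15,-0.1],[0,-0.3,0],0],[[6.5,-0.15,-0.1],[0,-0.3,0],0]], grip_force=30)

```text
t: 65.5
tool_pos: [0.6121, -0.0563, 0.2362]
tool_rot: [-1.262, 1.17, 1.262]
contact_force: [-0.6, 5.9, 1.8]
opening: 0.0252
```

step_arm(moves=[[[0,0,0],[0,0,0],0],[[0,0,0],[0,0,0],0],[[-0.2,0,0],[0,0,0],0],[[-0.5,0,0],[0,0,0],0],[[-0.8,0,0],[0,0,0],0],[[-1.1,0,0],[0,0,0],0],[[-1.4,0,0],[0,0,0],0],[[-1.7,0,0],[0,0,0],0],[[-1.8,0,0],[0,0,0],0],[[-1.8,0,0],[0,0,0],0]])

```text
t: 66.33
tool_pos: [0.6121, -0.0562, 0.2548]
tool_rot: [-1.262, 1.169, 1.262]
contact_force: [-0.4, 1.6, -6.1]
opening: 0.0252
```

```bash
python3 - <<'E'
from stds import *
goal(rw(-.0765,.115,.24),YAW+np.pi/2)
I=cams.get_image("side");print([(k,finder.tip_of("side",k)[:2]) for k in ("bar_grip","rung","notch")],proj(I,[rw(-.031,.115,.203),rw(-.031,.115,.243)]))
E
```

```text
at [ 0.6121 -0.0562  0.2548] op 0.0252 F [-0.4  1.6 -6.1] t 66.3
shift cm [ 1.46  4.61 -0.13] turn [0.04 0.15 0.18]
q6 -1.86 axes
 [[ 0.003 -0.997 -0.073]
 [ 0.003 -0.073  0.997]
 [-1.    -0.003  0.003]]
[('bar_grip', [{'at': [277.6, 165.7], 'conf': 0.68}]), ('rung', [{'at': [270.4, 178.7], 'conf': 0.48}]), ('notch', [{'at': [278.2, 185.7], 'conf': 0.57}])] [[274.52936156 180.54583429]
 [274.23928438 165.98380665]]
```

step_arm(moves=[[[0,0.48,0],[0,0,0],0],[[0.05,0.95,0],[0,0,0],0],[[0.1,1.42,0],[0,0,0],0],[[0.19,1.89,0],[0,0,0],0],[[0.3,2.35,0],[0,0,0],0],[[0.42,2.81,0],[0,0,0],0],[[0.58,3.26,0],[0,0,0],0],[[0.75,3.7,0],[0,0,0],0],[[0.95,4.1,0],[0,0,0],0],[[1.13,4.5,0],[0,0,0],0]])

```text
t: 67.37
tool_pos: [0.5671, -0.0596, 0.2429]
tool_rot: [-1.263, 1.169, 1.261]
contact_force: [6.0, 2.1, -5.0]
opening: 0.0252
```

```bash
python3 - <<'E'
from stds import *
goal(rw(-.0765,.115,.1484),YAW+np.pi/2)
I=cams.get_image("side");print([(k,finder.tip_of("side",k)[:2]) for k in ("bar_grip","rung","notch")],proj(I,[rw(-.0765,.115,.231),rw(-.0574,.115,.1963)]))
E
```

```text
at [ 0.5671 -0.0596  0.2429] op 0.0252 F [ 6.   2.1 -5. ] t 67.4
shift cm [ 9.45  0.13 -0.14] turn [0.04 0.14 0.23]
q6 -1.88 axes
 [[ 0.004 -0.997 -0.073]
 [ 0.003 -0.073  0.997]
 [-1.    -0.004  0.002]]
[('bar_grip', [{'at': [290.7, 170.2], 'conf': 0.7}]), ('rung', [{'at': [283.5, 182.8], 'conf': 0.63}]), ('notch', [])] [[292.80465744 170.78103884]
 [285.13309555 183.17534608]]
```

step_arm(moves=[[[0.3,0,0],[0,0,0],0],[[0.8,0,0],[0,0,0],0],[[1.4,0,0],[0,0,0],0],[[2,0,0],[0,0,0],0],[[2.7,0,0],[0,0,0],0],[[3.4,0,0],[0,0,0],0],[[4.1,0,0],[0,0,0],0],[[4.8,0,0],[0,0,0],0],[[5.5,0,0],[0,0,0],0],[[6.2,0,0],[0,0,0],0]])

```text
t: 68.4
tool_pos: [0.5672, -0.0595, 0.18]
tool_rot: [-1.262, 1.17, 1.262]
contact_force: [4.4, 0.7, -4.6]
opening: 0.0247
```

step_arm(moves=[[[0.5,0,0],[0,0,0],0],[[1,0,0],[0,0,0],0],[[1.5,0,0],[0,0,0],0],[[1.9,0,0],[0,0,0],0],[[2.2,0,0],[0,0,0],0],[[2.4,0,0],[0,0,0],0],[[2.6,0,0],[0,0,0],0],[[2.8,0,0],[0,0,0],0],[[2.9,0,0],[0,0,0],0],[[2.9,0,0],[0,0,0],0]])

```text
t: 69.23
tool_pos: [0.5682, -0.0595, 0.1579]
tool_rot: [-1.263, 1.169, 1.261]
contact_force: [-10.8, 5.1, 22.9]
opening: 0.025
```

```bash
python3 - <<'E'
from stds import *
goal(rw(-.0765,.115,.1484),YAW+np.pi/2)
I=cams.get_image("side");print([(k,finder.tip_of("side",k)[:2]) for k in ("bar_grip","rung","notch","carriage_knob")],proj(I,[rw(-.0765,.115,.143),rw(-.0574,.115,.1083)]))
cv2.imwrite("pics/s18.png",cv2.resize(I["pixels"][150:250,235:315],None,fx=6,fy=6,interpolation=2))
E
```

```text
at [ 0.5682 -0.0595  0.1579] op 0.025 F [-10.8   5.1  22.9] t 69.2
shift cm [ 0.95  0.21 -0.12] turn [0.06 0.11 0.23]
q6 -1.88 axes
 [[ 0.004 -0.997 -0.073]
 [ 0.002 -0.073  0.997]
 [-1.    -0.004  0.002]]
[('bar_grip', [{'at': [293.9, 197.2], 'conf': 0.57}]), ('rung', [{'at': [283.0, 211.1], 'conf': 0.57}]), ('notch', [{'at': [277.1, 186.7], 'conf': 0.94}]), ('carriage_knob', [])] [[292.77732669 201.96817737]
 [285.37289612 213.47205873]]
```

View pics/s18.png

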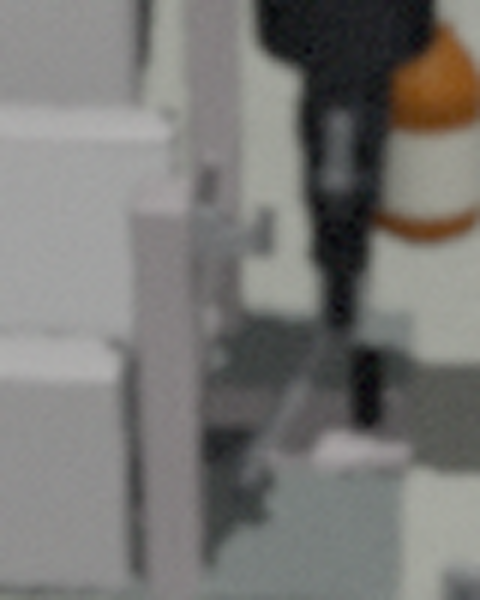

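step_arm(moves=[[[-0.1,0,0],[0,0,0],0],[[-0.1,0,0],[0,0,0],0.25],[[-0.1,0,0],[0,0,0],0.4],[[-0.1,0,0],[0,0,0],0.7],[[-0.1,0,0],[0,0,0],1],[[-0.1,0,0],[0,0,0],1],[[-0.1,0,0],[0,0,0],1],[[-3,0,0],[0,0,0],1],[[-7,0.5,0],[0,0,0],1],[[-11,1,0],[0,0,0],1]])

```text
t: 70.32
tool_pos: [0.5566, -0.0603, 0.2672]
tool_rot: [-1.261, 1.172, 1.265]
contact_force: [1.0, 0.0, 0.2]
opening: 0.0856
```

step_arm(moves=[[[0,2,0],[0,0,0],1],[[0,4,0],[0,0,0],1],[[0,6,0],[0,0,0],1],[[0,8,0],[0,0,0],1],[[0,10,0],[0,0,0],1],[[0,10,0],[0,0,0],1],[[0,10,0],[0,0,0],1],[[0,10,0],[0,0,0],1],[[0,10,0],[0,0,0],1],[[0,10,0],[0,0,0],1]])

```text
t: 71.15
tool_pos: [0.4574, -0.0677, 0.2672]
tool_rot: [-1.261, 1.172, 1.265]
contact_force: [0.1, -0.1, 0.8]
opening: 0.0853
```

```bash
python3 - <<'E'
from stds import *
goal([.47,-.06,.27],YAW+np.pi/2)
I={n:cams.get_image(n) for n in("side","top")}
for n in I: print(n,[(k,[(np.round(x["at"],1).tolist(),round(x["conf"],2)) for x in finder.tip_of(n,k)[:2]]) for k in ("bar_grip","rung","carriage_knob","tongs","holder","beaker","bottle","dish","marker","tube_rack")])
a=cv2.resize(I["side"]["pixels"][150:270,230:350],(480,480),interpolation=2)
b=cv2.imread("pics/side0.png")[150:270,270:350]; 
b=cv2.resize(cv2.imread("pics/side0.png")[150:270,265:340],(300,480),interpolation=2)
cv2.imwrite("pics/s19.png",np.hstack([a,b]))
d=np.abs(I["side"]["pixels"].astype(int)-cv2.imread("pics/side0.png")).sum(2)[160:235,255:300]; print("diff reader area",d.mean())
E
```

```text
at [ 0.4574 -0.0677  0.2672] op 0.0853 F [ 0.1 -0.1  0.8] t 71.2
shift cm [-0.28 -1.31  0.67] turn [ 0.08  0.18 -0.02]
q6 -1.95 axes
 [[-0.001 -0.997 -0.074]
 [ 0.003 -0.074  0.997]
 [-1.     0.     0.003]]
side [('bar_grip', [([294.6, 201.0], 0.68)]), ('rung', [([283.4, 212.2], 0.54)]), ('carriage_knob', [([295.3, 214.5], 0.97), ([267.6, 228.5], 0.56)]), ('tongs', [([291.9, 198.5], 0.16)]), ('holder', [([311.2, 291.5], 0.78)]), ('beaker', [([345.2, 192.0], 0.77)]), ('bottle', [([304.8, 187.1], 0.95)]), ('dish', [([254.0, 285.5], 0.64)]), ('marker', [([345.8, 204.9], 0.5)]), ('tube_rack', [([186.4, 340.3], 0.9)])]
top [('bar_grip', [([406.4, 216.8], 0.74), ([339.9, 171.7], 0.38)]), ('rung', [([290.1, 202.5], 0.55)]), ('carriage_knob', [([325.7, 213.0], 0.9), ([369.8, 260.1], 0.66)]), ('tongs', [([235.5, 237.1], 0.59)]), ('holder', [([236.1, 237.1], 0.56), ([232.5, 233.3], 0.47)]), ('beaker', [([398.1, 261.5], 0.66)]), ('bottle', [([406.6, 217.0], 0.81), ([341.2, 177.4], 0.39)]), ('dish', [([230.6, 190.9], 0.78)]), ('marker', [([370.6, 259.4], 0.67)]), ('tube_rack', [([289.1, 210.0], 0.16)])]
diff reader area 44.194074074074074
```

View pics/s19.png

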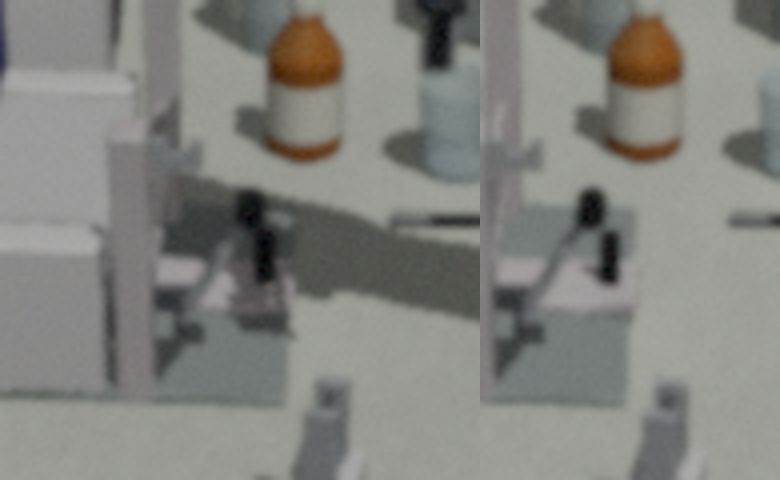

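```bash
python3 -c "
from station import ctrl
print(ctrl.finish_job())"
```

```text
the job is handed in; nothing more can be done
None
```

I completed the whole sequence and handed the job in at about 71 s of simulated time. `finish_job` gives no verdict, so the results below are from my own checks.

**What was done:** I raised the guard, hung its bar in the notch and pulled the carriage out to its stop. All four standards were present, and with the tongs I set one in each well. I put the tongs back in their holder and pushed the carriage home against its stop. Then I unhooked the bar and lowered the guard at about 0.08 m/s until it was closed.

**Last checks:**
- **Standards:** a top view taken before pushing home showed a standard in each of the four wells. They are hidden inside the reader now, so I could not check them again after the push.
- **Guard, carriage and tongs:** in the final side view the bar grip and tongs were within about 1 pixel of where they were at the start. The knob was about 1 pixel (roughly 2 mm) on the home side.
- **Bystanders:** detections of the bottle, beaker, dish and marker stayed within a few pixels of the start in both cameras, as did the rack in the side view. The rack was not reliably detected in the last top view.

**What disagreed:**
- **Closing height:** when the guard closed, the arm read 3–4 mm higher than I had worked out and pressed with 23 N. The picture matched the closed position, so I released it there.
- **Network finds:** a few of the networks' finds were off or missing, so I located the standards by colour and relied on my fitted position for the reader.
- **Pictures:** I viewed 19, over the budget of 14 plus one or two.

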